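# Re-hook the return spring of a translation stage

### The job

Take the spring puller out of its stand, put its nose in the small end eye of the stage's return spring and stretch the spring until its larger eye drops over the flat-headed anchor post and is caught under the head; then put the puller back upright in its stand. Work by feel: press gently (never more than 25 N with the puller), do not stretch the spring more than 75 mm, do not touch the spring with the fingers and leave the other things where they are.

Things in the scene. Friction and masses are not known exactly. Their poses are not given: they have to be found in the camera images.
- puller: loose spring puller, 0.1 to 0.2 kg, upright in its stand. Origin on its axis at the underside of its steel guard disc (36 mm across, 5 mm thick), z up. Above the guard a square wooden handle 24 x 24 mm (sides along its x and y) reaches to 64 mm. Below the origin: shank 10 mm across down to -18 mm, then collar and nose
- puller_collar (a point): centre of the underside of the puller's pushing collar (14 mm across, 3 mm thick), 21 mm below the puller's origin; it can press the end eye's wire down
- puller_nose (a point): round tip of the puller's nose pin (4.6 mm across, 10 mm long from the collar), 31 mm below the puller's origin; the nose goes down into the spring's end eye
- stand: fixed aluminium block 70 x 70 x 45 mm, origin at the centre of its underside; a vertical hole 27 mm across and 40 mm deep in the middle of its top takes the puller's shank, the guard resting on the top, so the puller's origin is then 45 mm above the stand's
- stage: fixed black base plate of the stage, 210 x 80 x 22 mm, origin at the centre of its underside. Its x axis points from the spring's bracket to the carriage: the direction of stretching
- carriage: fixed aluminium carriage block on the stage, 75 x 70 x 13 mm, origin at the centre of its underside (22 mm above the stage's underside), x along the stage's x. Four screw heads at its corners. On its top stands the steel anchor post, fixed
- slot_middle (a point): middle of the slot in the carriage's top, 13 mm above the carriage's origin. The post is clamped in this slot up to 14 mm either way along the carriage's x, centred in y; where is not measured and must be felt or seen. Heights above here: foot 13 mm across up to 15, neck 6 mm across, flat head 11.8 mm across from 20.8 to 24.8 (upper edge bevelled). A caught eye's centre is 17 to 21 mm up
- spring_pivot (a point): fixed hinge point of the spring's inner end on the bracket, 65 mm above the stage's underside, 30 mm above slot_middle. About it the spring swivels freely sideways, 0.4 rad either way, and can be pressed down 0.3 rad (about 1 N m per rad plus 0.12 N m preload hold it up level)
- return_spring: the whole spring with its eyes (steel wire, coil 15 mm across), origin at spring_pivot
- spring_end (a joint): stretch of the spring in m: 0 relaxed, limit 0.085. Pull is about 1.6 N plus 90 N per m of stretch (4 to 8 N on the post). On the post it reads between 0.026 and 0.064
- post_eye (a point): centre of the larger eye, the one for the post: ring of 3.6 mm wire, about 15 mm clear inside, 22.6 mm outside. 70 mm from spring_pivot when relaxed
- pull_eye (a point): centre of the smaller end eye, for the puller: ring of 3.6 mm wire, about 10 mm clear inside (too small for the post's head), 17.6 mm outside, 22 mm beyond post_eye. With the puller's pin bearing on its outer wire the pin's axis is about 24.5 mm beyond post_eye's centre
- hex_key: L-shaped dark steel hex key lying beside the stage, long leg 80 mm, short leg 22 mm, 6 mm thick; bystander
- thumb_nut: brass thumb nut beside the stage, 22 mm across, 14 mm high; bystander
- dish: closed round glass dish 80 mm across, 16 mm high; bystander
- screwdriver: screwdriver 170 mm long lying flat; bystander
- oil_bottle: white bottle with black cap, 44 mm across, about 90 mm high; bystander
- lens_tube: dark metal lens tube standing on end, 36 mm across, 32 mm high; bystander
- screw_tray: grey plastic tray 90 x 120 x 22 mm with three bays; bystander

How it is judged:
By the outcome, as a careful person would: the job done as asked, in the order asked, and still so for the second after the job is handed in, with the robot touching nothing.
It also fails if it takes over 72 s, if anything falls off the work surface, if the arm or the gripper's body presses on something with over 40 N, if the wrist force passes 120 N, or if a joint passes its speed limit or range.

### The arm

A 7-joint arm with a two-finger parallel gripper is mounted at the origin on the work surface. World frame = base frame: x ahead of the robot, y to its left, z up, the work surface at z = 0. Lengths are in mm, angles in rad, forces in N, time in s.
With the tool pointing down it reaches from about 400 to 875 mm from the base axis. Payload 4.4 kg.
Tool frame: the origin (TCP) lies where the fingers leave the gripper's body, on its centre line; the fingertips stand 73 mm ahead of it and the grasp point (between the pads) lies 54 mm ahead of it; z points along the fingers, y is the line along which they close (so a half turn about z gives the same grasp; the last joint's range is limited). The gripper opens to 85 mm and grips with 20 to 120 N. Pads are 22 mm wide; open, the fingers measure 114 mm over their backs; the gripper's body (76 mm by 85 mm) begins 54 mm behind the grasp point. The pads swing forward as they close: fully open they stand 13 mm farther back than shut.
Start: joints at [1.23, 0.628, 0.038, 1.517, -0.027, 0.996, -0.02], TCP at [176.405, -625.618, 303.913] pointing down, gripper open.
Joint ranges: [-3.06, 3.06], [-0.37, 2.12], [-1.25, 1.32], [0.18, 2.47], [-1.1, 4.24], [0.23, 1.98], [-2.94, 2.94]. Speed limits (rad/s): [2.57, 2.57, 3.14, 3.14, 3.14, 3.14, 3.14].

### API

Orientations are given as [roll, pitch, yaw] about the fixed x, y, z axes, in that order (R = Rz(yaw) Ry(pitch) Rx(roll)).
In Python, from cell import ctrl gives the robot as it stands.
- The arm moves only by the tool send_rows, never from a script. Its argument "rows" is a list that holds one entry, the list of rows, each a list of 6 numbers: the shift along the tool's x, y, z in cm, then the turn, a rotation vector about the tool's x, y, z in rad. In form: [[[tx, ty, tz, wx, wy, wz], ...]]. A call has 1 to 10 rows; each row is the pose to reach, as a shift and turn from the pose commanded when the call began, along the tool's axes at that moment; what a row does not reach only later rows make up. A row lasts 1/10 s, in which the tool goes at most 50 mm and 8.59 degrees, less where a joint would pass 70% of its speed; a pose out of reach is approached as far as the arm can. A call with a gripper value outside its range is refused whole. "grip" is the closure in counts, from 0 (fully open) to 255 (shut), set as the call begins (left out, the last holds). The fingers move at their own pace and stop on an object; the grip force is fixed at half the most. Time passes only in rows, so rows that repeat a pose let the fingers close. It gives the time, the measured TCP pose, the force, the opening and the grip force at its end, in the units of the state.
- ctrl.read_state(): the state, without advancing time (a new reading comes with each control period).
- ctrl.get_image(name): name is "scene" or "side" or "wrist"; returns a dict with "pixels" (480x640x3 uint8, red, green, blue), "fx", "fy", "cx", "cy" (pixels), "D" ([k1, k2, p1, p2, k3] as OpenCV has them; the pictures are not rectified), "extrinsics" (4x4, takes a point from camera to world coordinates); the wrist camera has in their place "mount" (4x4, takes a point from camera to tool coordinates, whose origin is the TCP and whose axes are the flange's). Camera axes: x right, y up, looking along -z (the intrinsics and any distortion apply to the point x, -y, -z); pixel columns grow to the right and rows downward; lengths in mm; the calibration is good to about 2 mm. A picture is of the moment at which its call begins: read the wrist's pose just before it. There is no depth.
- ctrl.finish_job(): hands the job in; it is judged then, once.
The state is a dict: "clock": time; "qpos": joint angles; "qd": joint speeds; "tau": joint torques, N m; "eef_pos": TCP position; "tool_rot": TCP orientation; "force": force on the tool from outside, world axes, zero at the start; "torque": the same for the moment, N m; "width": finger opening in mm; "gripper_force": force on a finger pad.
Only numpy, scipy, OpenCV 4.12 (cv2) and the standard library are available. Lean on these libraries where they do the work, as an engineer would, in place of code of your own. Each camera call takes 0.05 s, during which the arm holds its last target. There are 200 camera calls.

## Working session

There is one attempt and no reset: what is moved stays moved. The work goes in short steps, Python scripts to look and compute and a tool call to move; the robot and the scene stay as the last step left them, time stands still between calls to the robot, and variables do not carry over. Pictures are saved under pics/ and viewed, at most 10 in all, crops included, and the job is handed in when it is done.

Besides the shell and the picture viewer there is one more tool, called after "Emit:" as a command line: name --argument value ..., lists and objects as JSON in quotes. send_rows: Moves the arm, as the interface text tells. Its arguments: {"type":"object","properties":{"rows":{"type":"array","items":{"type":"array","items":{"type":"array","items":{"type":"number"}}}},"grip":{"type":"number"}},"required":["rows"]}

```bash
ls; mkdir -p pics; cat > h.py <<'E'
import numpy as np, cv2, json
from cell import ctrl
from scipy.spatial.transform import Rotation as R
def grab(n):
    s=ctrl.read_state(); im=ctrl.get_image(n)
    if 'mount' in im:
        T=np.eye(4); T[:3,:3]=R.from_euler('xyz',s['tool_rot']).as_matrix(); T[:3,3]=s['eef_pos']
        im['extrinsics']=T@np.array(im['mount'])
    im['E']=np.array(im['extrinsics']); im['K']=np.array([[im['fx'],0,im['cx']],[0,im['fy'],im['cy']],[0,0,1.]])
    im['bgr']=cv2.cvtColor(np.asarray(im['pixels']),cv2.COLOR_RGB2BGR); return im
def save(im,f):
    cv2.imwrite('pics/'+f+'.png',im['bgr']); np.savez('pics/'+f+'.npz',E=im['E'],K=im['K'],D=np.array(im['D'],float))
def load(f):
    d=np.load('pics/'+f+'.npz'); return dict(E=d['E'],K=d['K'],D=d['D'],bgr=cv2.imread('pics/'+f+'.png'))
def ray(im,p):
    u=cv2.undistortPoints(np.array([[p]],float),im['K'],np.array(im['D'],float))[0,0]
    d=im['E'][:3,:3]@np.array([u[0],-u[1],-1]); return im['E'][:3,3],d/np.linalg.norm(d)
def onz(im,p,z):
    o,d=ray(im,p); return o+d*(z-o[2])/d[2]
def tri(a,pa,b,pb):
    A=[];y=[]
    for im,p in((a,pa),(b,pb)):
        o,d=ray(im,p);P=np.eye(3)-np.outer(d,d);A.append(P);y.append(P@o)
    x=np.linalg.lstsq(np.vstack(A),np.hstack(y),rcond=None)[0]
    return x,[np.linalg.norm(A[i]@x-y[i]) for i in (0,1)]
def proj(im,X):
    c=(np.array(X,float).reshape(-1,3)-im['E'][:3,3])@im['E'][:3,:3]; c=c*[1,-1,-1]
    return cv2.projectPoints(c,np.zeros(3),np.zeros(3),im['K'],np.array(im['D'],float))[0][:,0]
E
python3 - <<'E'
from h import *
print({k:np.round(v,3) if not isinstance(v,dict) else v for k,v in ctrl.read_state().items()})
for n in('scene','side','wrist'):
    im=grab(n); save(im,n+'0'); print(n,np.round(im['E'],2).tolist(),im['fx'])
E
```

```text
pics
{'clock': np.float64(0.0), 'qpos': array([ 1.23 ,  0.629,  0.038,  1.518, -0.027,  0.996, -0.02 ]), 'qd': array([ 0.001, -0.002, -0.002,  0.001, -0.001, -0.   , -0.   ]), 'tau': array([-1.0000e-03, -5.6341e+01,  1.2260e+00, -1.9345e+01,  1.1000e-02,
        1.1000e-02, -0.0000e+00]), 'eef_pos': array([ 176.296, -625.123,  302.985]), 'tool_rot': array([-3.14 ,  0.   ,  0.275]), 'force': array([-0.304,  0.204,  0.035]), 'torque': array([-0.005,  0.022,  0.02 ]), 'gripper_force': np.float64(0.0), 'width': np.float64(85.523)}
scene [[0.73, -0.46, 0.5, 1106.14], [0.68, 0.49, -0.54, -595.06], [0.0, 0.74, 0.67, 817.35], [0.0, 0.0, 0.0, 1.0]] 501.31506463772405
side [[-0.98, 0.08, -0.21, 403.76], [-0.22, -0.45, 0.87, 672.13], [-0.03, 0.89, 0.45, 439.97], [0.0, 0.0, 0.0, 1.0]] 440.28811400344205
wrist [[0.27, 0.93, 0.25, 240.55], [-0.96, 0.26, 0.07, -608.51], [-0.0, -0.26, 0.96, 373.43], [0.0, 0.0, 0.0, 1.0]] 353.6434659557961
```

View pics/scene0.png

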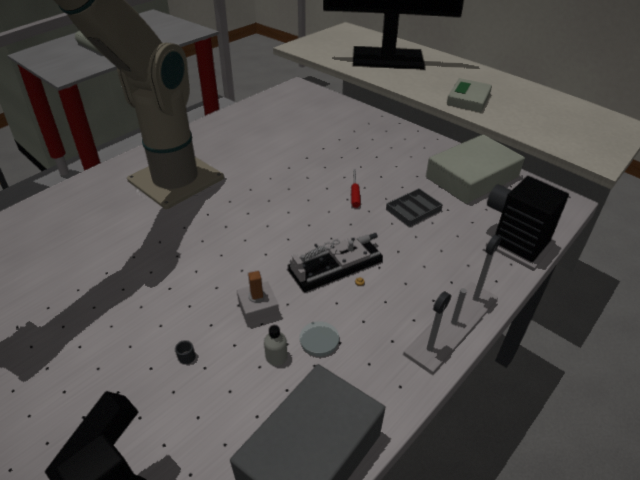

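View pics/side0.png

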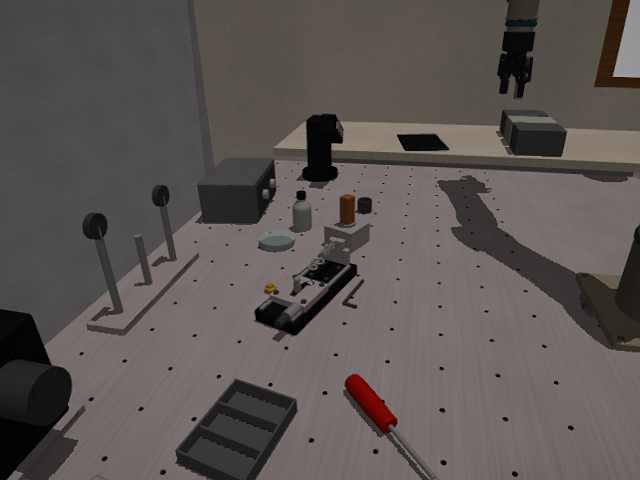

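The scene view shows the stand at about (258,300) with the orange handle at (255,287), and the stage around (335,262). In the side view the stand is at (347,235) and the stage around (308,295). Next come coarse positions, then a move for wrist views.

```bash
python3 - <<'E'
from h import *
a=load('scene0');b=load('side0')
for n,p,q in (('handle top',(254,273),(347,196)),):
    print(n,tri(a,p,b,q))
for n,p,z in (('stand top',(257,298),45),('stage L front corner',(303,288),0),('stage R',(382,262),0),('stageL back',(289,266),22),('R back',(367,236),22),('nut',(360,282),14),('bottle',(275,355),0),('dish',(320,342),16)): print(n,onz(a,p,z).round(0))
for n,p,z in (('key',(352,293),3),('stage near L',(257,318),0),('stage near R',(290,333),0),('far R',(357,273),0)): print(n,onz(b,p,z).round(0))
for m in('scene0','side0'):
    im=load(m)['bgr'];
    c=im[215:335,220:400] if m=='scene0' else im[185:340,240:390]
    cv2.imwrite(f'pics/c_{m}.png',cv2.resize(c,None,fx=4 if m=='scene0' else 3.8,fy=4 if m=='scene0' else 3.8,interpolation=2))
E
```

```text
handle top (array([ 541.29314524, -165.83711516,  110.69285212]), [np.float64(0.820735126550014), np.float64(0.8207351265499555)])
stand top [ 547. -170.   45.]
stage L front corner [566. -55.   0.]
stage R [644. 132.   0.]
stageL back [510. -43.  22.]
R back [574. 159.  22.]
nut [655.  35.  14.]
bottle [ 652. -223.    0.]
dish [ 703. -148.   16.]
key [501.  26.   3.]
stage near L [644. 123.   0.]
stage near R [580. 150.   0.]
far R [503. -48.   0.]
```

View pics/c_side0.png

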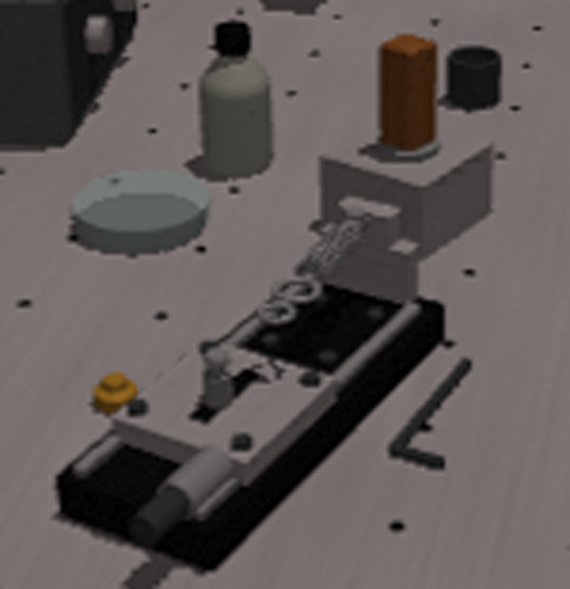

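The crop shows the bracket end of the spring by the stand, eyes at crop (298,290) and (278,312), and the post on the carriage at (216,365). The hex key is on the robot side and the nut is on the far side. Now I'll move above for a wrist view.

Emit:
send_rows --rows '[[[55, -44, -4, 0, 0, 0], [55, -44, -4, 0, 0, 0], [55, -44, -4, 0, 0, 0], [55, -44, -4, 0, 0, 0], [55, -44, -4, 0, 0, 0], [55, -44, -4, 0, 0, 0], [55, -44, -4, 0, 0, 0], [55, -44, -4, 0, 0, 0], [55, -44, -4, 0, 0, 0], [55, -44, -4, 0, 0, 0]]]'

```text
clock: 1.15
eef_pos: [467.7, -217.9, 332.4]
tool_rot: [3.142, 0.0, 0.275]
force: [0.8, -0.5, -0.5]
width: 85.3
gripper_force: 0.0
```

Emit:
send_rows --rows '[[[14, -11, -1, 0, 0, 0], [14, -11, -1, 0, 0, 0], [14, -11, -1, 0, 0, 0], [14, -11, -1, 0, 0, 0], [14, -11, -1, 0, 0, 0], [14, -11, -1, 0, 0, 0]]]'

```text
clock: 1.75
eef_pos: [571.6, -75.7, 341.8]
tool_rot: [3.141, 0.001, 0.276]
force: [-0.5, 0.4, 0.9]
width: 85.3
gripper_force: 0.0
```

```bash
python3 - <<'E'
from h import *
im=grab('wrist'); save(im,'w1'); print(ctrl.read_state()['eef_pos'],ctrl.read_state()['qd'].round(3) if hasattr(ctrl.read_state()['qd'],'round') else 0)
E
```

```text
[571.1378357  -76.92662026 341.83974165] [ 0.023 -0.007  0.012  0.007 -0.001  0.001 -0.002]
```

View pics/w1.png

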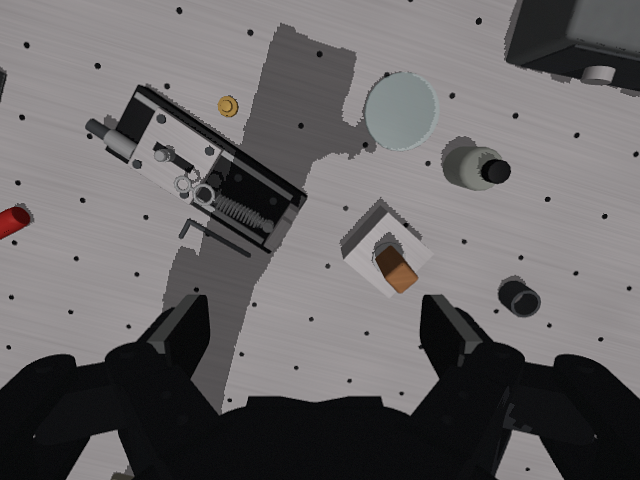

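The wrist view shows the handle top at about (403,278), the stand at (387,250), the spring running from (268,225) through the eyes (205,193) and (183,184), and the post at (163,154). I'll measure and zoom.

```bash
python3 - <<'E'
from h import *
im=load('w1');g=im['bgr']
hsv=cv2.cvtColor(g,cv2.COLOR_BGR2HSV)
m=cv2.inRange(hsv,(5,100,60),(20,255,255)); m[:220]=0; m[:,:340]=0
top=m&cv2.inRange(hsv[...,2],150,255)
for q in(m,top):
    c=max(cv2.findContours(q,0,2)[0],key=cv2.contourArea); print(cv2.contourArea(c),cv2.minAreaRect(c),cv2.approxPolyDP(c,2.5,True)[:,0].tolist())
print(np.unique(hsv[265:280,385:405,2]))
a=cv2.resize(g[80:260,80:310],(800,626)[::1],interpolation=2)[:600]
cv2.imwrite('pics/c_w1.png',a)
E
```

```text
550.5 ((401.07928466796875, 277.1517028808594), (23.584918975830078, 25.16278076171875), 48.36646270751953) [[403, 262], [385, 276], [398, 292], [417, 278]]Traceback (most recent call last):
  File "<stdin>", line 7, in <module>
ValueError: max() iterable argument is empty
```

```bash
python3 - <<'E'
from h import *
im=load('w1');g=im['bgr']
P=[onz(im,p,109)[:2] for p in((403,262),(385,276),(398,292),(417,278))]
print('handle',np.round(P,1).tolist(),np.mean(P,0), [np.arctan2(*(P[i]-P[i-1])[::-1]) for i in range(4)])
hsv=cv2.cvtColor(g,cv2.COLOR_BGR2HSV)
m=cv2.inRange(g,(165,165,165),(255,255,255)); sub=np.zeros_like(m); sub[195:305,335:440]=m[195:305,335:440]
print(g[245,365],g[260,350],g[215,360],g[300,400])
a=cv2.resize(g[80:260,80:310],(800,626),interpolation=2)[:600]
cv2.imwrite('pics/c_w1.png',a)
E
```

```text
handle [[558.0, -164.0], [540.8, -152.7], [529.1, -169.4], [546.9, -181.5]] [ 543.68412047 -166.89331917] [np.float64(1.0070808601560415), np.float64(2.5611091381273177), np.float64(-2.1816806138485347), np.float64(-0.5978685309697968)]
[167 165 170] [169 168 173] [150 149 153] [149 148 151]
```

View pics/c_w1.png

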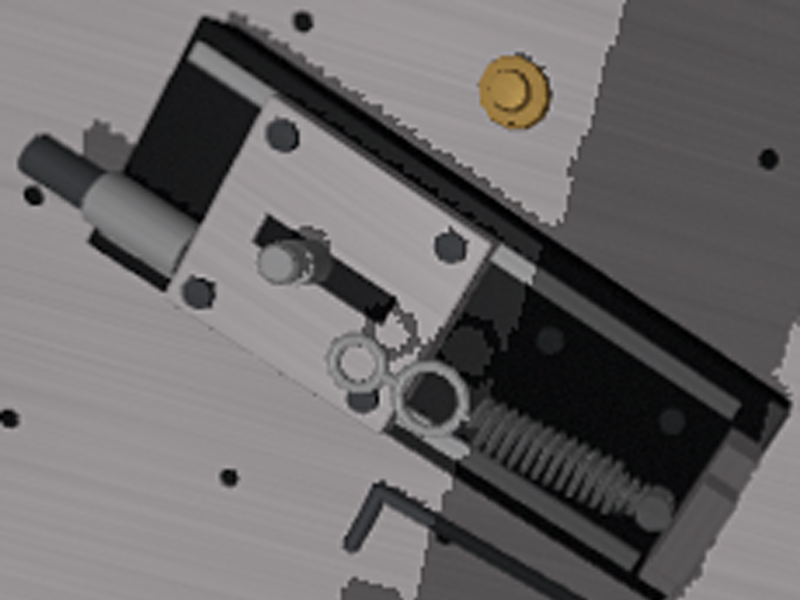

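```bash
python3 - <<'E'
from h import *
im=load('w1')
f=lambda p,z:onz(im,(80+(p[0]+.5)/3.478-.5,80+(p[1]+.5)/3.478-.5),z)
A=f((283,135),38);B=f((451,246),38);C=f((198,293),38);D=f((363,398),38)
print('yaw',np.arctan2(*((A-B)[:2][::-1])),np.arctan2(*((C-D)[:2][::-1])),np.linalg.norm(A-B),np.linalg.norm(A-C))
c=(A+B+C+D)/4; print('carriage c',c.round(1))
yaw=np.arctan2(*((A-B+C-D)[:2][::-1])); u=np.array([np.cos(yaw),np.sin(yaw)]);v=np.array([-u[1],u[0]])
for n,p,z in(('post',(283,262),59.8),('E',(432,397),65),('e',(357,362),65),('ball',(655,508),65),('coil start',(482,425),65)):
    X=f(p,z); d=(X-c)[:2]; print(n,X.round(1),'stage xy',(d@u).round(1),(d@v).round(1))
print('yaw',yaw)
for s in('scene0','side0'):
    im2=load(s)
    print(s,proj(im2,[f((283,262),59.8),f((432,397),65),f((357,362),65),f((655,508),65),(543.7,-166.9,109)]).round(1).tolist())
E
```

```text
yaw 1.2529869116934629 1.2508962303908344 55.77457266236609 54.11318141153703
carriage c [582.7  78.3  38. ]
post [584.8  81.7  59.8] stage xy 3.9 -0.9
E [560.1  32.9  65. ] stage xy -50.2 7.2
e [564.1  55.1  65. ] stage xy -27.9 10.4
ball [546.  -35.5  65. ] stage xy -119.6 -0.9
coil start [556.1  17.7  65. ] stage xy -65.9 6.2
yaw 1.2519392144429795
scene0 [[350.4, 241.8], [328.0, 245.7], [335.9, 241.6], [302.2, 258.1], [254.8, 274.7]]
side0 [[296.3, 277.6], [317.5, 261.6], [312.3, 267.9], [333.2, 244.2], [346.3, 196.3]]
```

```bash
cat >> h.py <<'E'
def go(pos,yaw,base=None):
    s=ctrl.read_state(); Rt=R.from_euler('xyz',s['tool_rot']); d=Rt.inv().apply(np.array(pos,float)-s['eef_pos'])/10
    w=(Rt.inv()*R.from_euler('xyz',[np.pi,0,yaw])).as_rotvec()
    print('t',np.round(s['clock'],2),'at',np.round(s['eef_pos'],1),np.round(s['tool_rot'],3),'F',np.round(s['force'],1),'w',np.round(s['width'],1),'row',d.round(2).tolist(),w.round(3).tolist())
E
python3 -c "
from h import *
print(np.round(ctrl.read_state()['qpos'],2)); go((543.7,-166.9,210),-.588)"
```

```text
[ 0.1   0.48 -0.03  1.68  0.02  0.98 -1.23]
t 1.8 at [571.1 -76.9 341.8] [3.141e+00 2.000e-03 2.740e-01] F [-0.9 -0.5  0.2] w 85.3 row [-5.05, 7.91, 13.2] [0.001, 0.001, 0.862]
```

Emit:
send_rows --rows '[[[-2.0, 3.0, 4, 0, 0, 0.4], [-5.05, 7.9, 9, 0, 0, 0.862], [-5.05, 7.9, 13, 0, 0, 0.862], [-5.05, 7.9, 13, 0, 0, 0.862], [-5.05, 7.9, 13, 0, 0, 0.862], [-5.05, 7.9, 13, 0, 0, 0.862], [-5.05, 7.9, 13, 0, 0, 0.862], [-5.05, 7.9, 13, 0, 0, 0.862]]]'

```text
clock: 2.6
eef_pos: [544.0, -166.8, 212.5]
tool_rot: [3.141, -0.0, -0.586]
force: [0.6, 0.7, 0.6]
width: 85.0
gripper_force: 0.0
```

```bash
python3 - <<'E'
from h import *
go((543.7,-166.9,136),-.588)
im=grab('wrist'); save(im,'w2'); g=im['bgr']
hsv=cv2.cvtColor(g,cv2.COLOR_BGR2HSV); m=cv2.inRange(hsv,(5,100,40),(20,255,255))
c=max(cv2.findContours(m,0,2)[0],key=cv2.contourArea)
v=hsv[...,2][m>0]; t,_=cv2.threshold(v,0,255,cv2.THRESH_OTSU); print('otsu',t,np.percentile(v,[5,50,95]))
for q in (c,max(cv2.findContours(m&cv2.inRange(hsv[...,2],t,255),0,2)[0],key=cv2.contourArea)):
    p=cv2.boxPoints(cv2.minAreaRect(q)); P=np.array([onz(im,x,109)[:2] for x in p])
    print(cv2.contourArea(q),p.round(0).tolist(),P.mean(0).round(1),[np.arctan2(*(P[i]-P[i-1])[::-1]).round(3) for i in range(4)],np.linalg.norm(P[1]-P[0]),np.linalg.norm(P[2]-P[1]))
E
```

```text
t 2.6 at [ 544.  -166.8  212.5] [ 3.141 -0.    -0.586] F [0.6 0.7 0.6] w 85.0 row [-0.02, 0.02, 7.65] [0.001, -0.0, 0.002]
otsu 104.0 [ 55.  73. 158.]
2613.5 [[291.0, 231.0], [335.0, 229.0], [339.0, 295.0], [295.0, 297.0]] [ 549.1 -172. ] [np.float64(-0.55), np.float64(-2.1), np.float64(2.625), np.float64(1.044)] 22.336074893360145 35.96062281490402
434.0 [[17.0, 267.0], [29.0, 249.0], [51.0, 264.0], [39.0, 282.0]] [629.7 -48.7] [np.float64(0.294), np.float64(-1.298), np.float64(-2.837), np.float64(1.858)] 13.012751306381825 12.677519586833265
```

```bash
python3 - <<'E'
from h import *
im=load('w2')
P=[onz(im,p,109)[:2] for p in((292.5,253),(337,251),(339,295),(295,297))]
P=np.array(P);print(P.round(1).tolist(),P.mean(0)); 
T=R.from_euler('xyz',ctrl.read_state()['tool_rot']).inv(); print(T.apply(np.r_[P.mean(0),0]-np.r_[ctrl.read_state()['eef_pos'][:2],0]))
print(im['bgr'][225:300:3,316].tolist())
E
```

```text
[[560.5, -165.5], [548.8, -185.2], [527.6, -172.9], [539.6, -152.7]] [ 544.11189319 -169.07164421]
[1.34239174e+00 2.23455133e+00 8.49713114e-04]
[[78, 77, 77], [80, 78, 79], [19, 34, 54], [21, 35, 55], [20, 35, 54], [22, 37, 54], [23, 37, 55], [22, 37, 55], [21, 35, 54], [23, 36, 56], [24, 39, 60], [30, 46, 71], [31, 48, 73], [32, 49, 75], [33, 51, 77], [30, 49, 75], [30, 49, 73], [31, 48, 74], [31, 49, 73], [63, 98, 143], [63, 99, 144], [65, 100, 144], [61, 94, 138], [57, 89, 132], [138, 140, 148]]
```

Emit:
send_rows --rows '[[[0.1, 0.2, 3, 0, 0, -0.035], [0.1, 0.2, 6.5, 0, 0, -0.035], [0.1, 0.2, 7.7, 0, 0, -0.035], [0.1, 0.2, 7.7, 0, 0, -0.035]]]'

```text
clock: 3.05
eef_pos: [543.2, -167.7, 133.9]
tool_rot: [3.141, 0.004, -0.552]
force: [-0.3, -0.2, 0.7]
width: 85.4
gripper_force: 0.0
```

Emit:
send_rows --rows '[[[0, 0, 0, 0, 0, 0], [0, 0, 0, 0, 0, 0], [0, 0, 0, 0, 0, 0], [0, 0, 0, 0, 0, 0], [0, 0, 0, 0, 0, 0], [0, 0, 0, 0, 0, 0], [0, 0, 0, 0, 0, 0]]]' --grip 255

```text
clock: 3.75
eef_pos: [544.9, -168.0, 136.2]
tool_rot: [-3.141, -0.001, -0.552]
force: [-0.5, -0.5, 5.7]
width: 23.6
gripper_force: 59.0
```

```bash
python3 -c "
from h import *
go((564.1,55.1,215),-.319)"
```

```text
t 3.75 at [ 544.9 -168.   136.2] [-3.141e+00 -1.000e-03 -5.520e-01] F [-0.5 -0.5  5.7] w 23.6 row [-10.06, -20.0, -7.88] [-0.0, -0.002, -0.233]
```

Emit:
send_rows --rows '[[[0, 0, -4, 0, 0, 0], [0, 0, -8, 0, 0, 0], [0, 0, -9, 0, 0, 0], [0, 0, -9, 0, 0, 0]]]'

```text
clock: 4.15
eef_pos: [545.2, -168.0, 226.9]
tool_rot: [-3.14, -0.003, -0.552]
force: [-0.8, -0.4, -1.6]
width: 23.0
gripper_force: 59.1
```

Emit:
send_rows --rows '[[[-2, -4, 0, 0, 0, -0.1], [-6, -12, 0, 0, 0, -0.233], [-10, -20, 0.5, 0, 0, -0.233], [-10, -20, 1, 0, 0, -0.233], [-10, -20, 1, 0, 0, -0.233], [-10, -20, 1, 0, 0, -0.233], [-10, -20, 1, 0, 0, -0.233], [-10, -20, 1, 0, 0, -0.233]]]'

```text
clock: 4.95
eef_pos: [563.6, 53.1, 214.3]
tool_rot: [3.14, 0.001, -0.321]
force: [-0.1, -0.7, -2.1]
width: 23.3
gripper_force: 59.3
```

```bash
python3 - <<'E'
from h import *
go((564.1,55.1,200),-.319)
W=grab('wrist'); save(W,'w3'); S=grab('side'); save(S,'s3'); C=grab('scene'); save(C,'c3')
a=cv2.resize(W['bgr'][130:330,210:430],(550,500),interpolation=2)
b=cv2.resize(S['bgr'][150:310,265:345],(250,500),interpolation=2)
cv2.imwrite('pics/m3.png',np.hstack([a,b]))
E
```

```text
t 4.95 at [563.6  53.1 214.3] [ 3.14e+00  1.00e-03 -3.21e-01] F [-0.1 -0.7 -2.1] w 23.3 row [-0.01, -0.21, 1.43] [0.002, 0.001, -0.002]
```

View pics/m3.png

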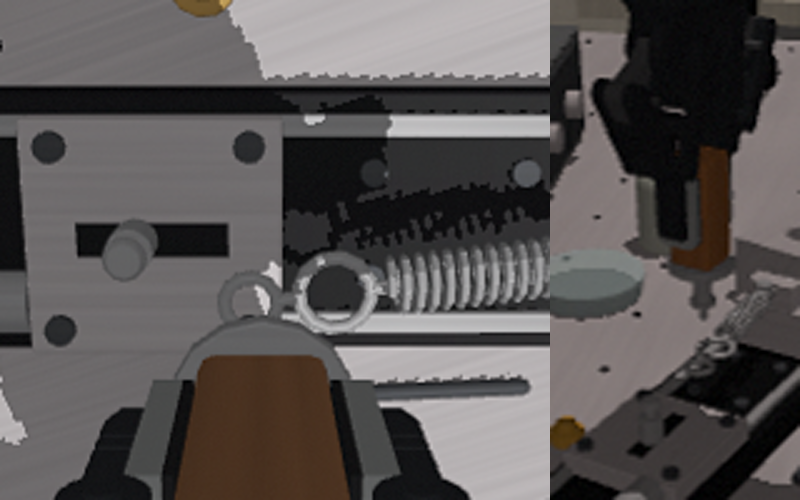

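The wrist crop shows the small eye at (251,299), the large eye at (337,291), the post head at (127,255) and the guard's edge at (263,321). The side crop shows the nose above the eyes at (703,312).

```bash
python3 - <<'E'
from h import *
W=load('w3');S=load('s3'); s=ctrl.read_state(); t=np.array([563.6,53.1,214.3]); yaw=1.252
u=np.array([np.cos(yaw),np.sin(yaw)]);v=np.array([-u[1],u[0]])
f=lambda x,y:(210+(x+.5)/2.5-.5,130+(y+.5)/2.5-.5)
r={}
for n,p,z in(('e',(251,299),65),('E',(337,291),65),('post',(127,255),59.8),('s1',(48,147),38),('s2',(249,147),38),('gfront',(263,321),128),('gl',(176,372),128),('gr',(349,372),128)):
    X=onz(W,f(*p),z); r[n]=X; print(n,X.round(1),'rel TCP stage',((X-t)[:2]@u).round(1),((X-t)[:2]@v).round(1))
d=(r['s1']-r['s2'])[:2]; print('yaw',np.arctan2(d[1],d[0]))
for z in(92.1,102.1,128): print('proj side',z,proj(S,[t[0],t[1],z]).round(1))
print(proj(S,[r['e'],r['E'],r['post']]).round(1).tolist())
g=cv2.cvtColor(S['bgr'],cv2.COLOR_BGR2GRAY); cv2.imwrite('pics/n3.png',cv2.resize(S['bgr'][222:312,282:342],(480,600)[::1],interpolation=2)[:600])
C=load('c3')
cv2.imwrite('pics/n3.png',np.hstack([cv2.resize(S['bgr'][225:300,285:335],(400,600),interpolation=2),cv2.resize(C['bgr'][185:260,310:360],(400,600),interpolation=2)]))
print('proj scene',proj(C,[t[0],t[1],92.1]).round(1),proj(C,[r['e'],r['E'],r['post']]).round(1).tolist())
E
```

```text
e [564.7  54.2  65. ] rel TCP stage 1.4 -0.7
E [559.7  32.4  65. ] rel TCP stage -20.9 -2.8
post [584.9  81.7  59.8] rel TCP stage 33.8 -11.3
s1 [616.8  96.5  38. ] rel TCP stage 57.9 -36.9
s2 [599.1  43.5  38. ] rel TCP stage 2.0 -36.7
gfront [577.8  46.7 128. ] rel TCP stage -1.6 -15.5
gl [573.4  65.5 128. ] rel TCP stage 14.9 -5.4
gr [563.1  34.4 128. ] rel TCP stage -17.9 -5.3
yaw 1.2489510360934801
proj side 92.1 [[312.3 253.1]]
proj side 102.1 [[312.1 247.8]]
proj side 128 [[311.6 233.6]]
[[312.0, 267.6], [317.8, 261.5], [296.3, 277.6]]
proj scene [[335.5 232.9]] [[335.8, 242.0], [327.7, 245.7], [350.4, 241.9]]
```

View pics/n3.png

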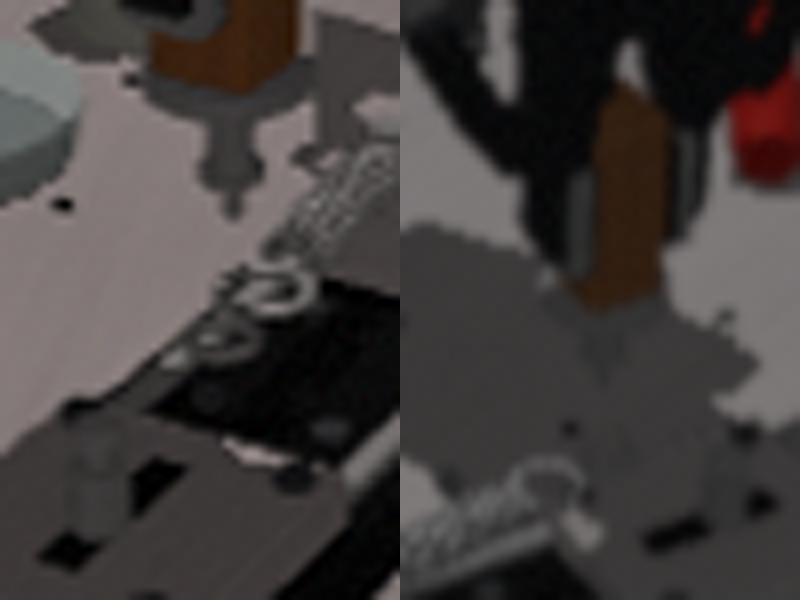

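Emit:
send_rows --rows '[[[0.26, -0.15, 0.5, 0, 0, 0], [0.26, -0.15, 1.5, 0, 0, 0], [0.26, -0.15, 2.0, 0, 0, 0], [0.26, -0.15, 2.0, 0, 0, 0], [0.26, -0.15, 2.0, 0, 0, 0]]]'

```text
clock: 5.6
eef_pos: [567.0, 55.5, 194.9]
tool_rot: [3.141, 0.001, -0.319]
force: [0.3, -0.0, -0.9]
width: 23.5
gripper_force: 59.3
```

```bash
python3 - <<'E'
from h import *
go((564.1,55.1,200),-.319)
W=grab('wrist'); save(W,'w4'); S=grab('side'); save(S,'s4'); C=grab('scene'); save(C,'c4')
E1=lambda x:cv2.createCLAHE(3,(2,2)).apply(cv2.cvtColor(x,cv2.COLOR_BGR2GRAY))
a=cv2.resize(W['bgr'][190:310,250:380],(400,369),interpolation=2)
b=cv2.resize(S['bgr'][235:285,290:340],(400,400),interpolation=2)
c=cv2.resize(C['bgr'][215:265,310:360],(400,400),interpolation=2)
c=cv2.convertScaleAbs(c,alpha=2)
o=np.zeros((400,800,3),np.uint8)
o[:,:400]=b;o[:,400:]=c
cv2.imwrite('pics/m4.png',np.vstack([o,np.hstack([a[169:],E1(a[169:])[...,None].repeat(3,2)])]))
E
```

```text
t 5.6 at [567.   55.5 194.9] [ 3.141e+00  1.000e-03 -3.190e-01] F [ 0.3 -0.  -0.9] w 23.5 row [-0.26, 0.13, -0.51] [0.0, 0.001, -0.0]
```

View pics/m4.png

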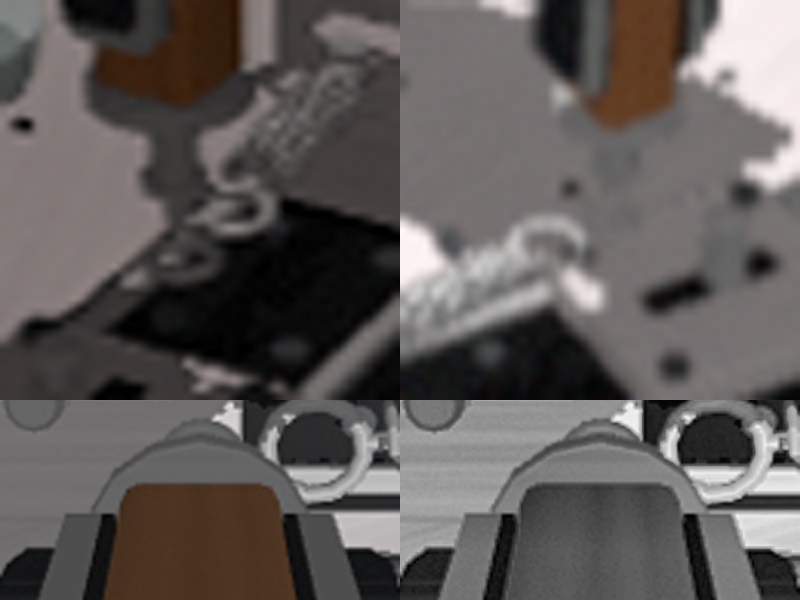

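The side crop shows the nose (about (181,226)) slightly left of the small eye (190,258). In the wrist crop the eye peeks past the guard, centred at column ~202 against the guard's 200.

```bash
python3 - <<'E'
from h import *
W=load('w4');S=load('s4');C=load('c4');t=np.array([567.,55.5,194.9]); yaw=1.251
u=np.array([np.cos(yaw),np.sin(yaw)]);v=np.array([-u[1],u[0]])
f=lambda x,y:(250+(x+.5)/3.077-.5,190+(y-400+169+.5)/3.077-.5)
for n,p,z in(('eyetop',(200,420),65),('gfront',(200,434),108.7),('glow',(200,447),103.7),('E l',(264,440),65),('E r',(372,440),65),('Ebot',(320,502),65)):
    X=onz(W,f(*p),z); print(n,((X-t)[:2]@u).round(1),((X-t)[:2]@v).round(1))
print('K',W['K'].round(1).tolist(),W['D'])
print('side',proj(S,[t-[0,0,122.2],t-[0,0,112.2],t-[0,0,91.2],(564.7,54.2,65)]).round(1).tolist())
print('scene',proj(C,[t-[0,0,122.2],t-[0,0,112.2],t-[0,0,91.2],(564.7,54.2,65)]).round(1).tolist())
g=cv2.cvtColor(S['bgr'],cv2.COLOR_BGR2GRAY)
print('side gray rows 246..270, cols 304..322')
for r in range(246,272): print(r,g[r,304:323].tolist())
g=cv2.cvtColor(C['bgr'],cv2.COLOR_BGR2GRAY)
print('scene rows 228..250, cols 328..346')
for r in range(228,252): print(r,g[r,328:347].tolist())
E
```

```text
eyetop -1.3 -5.6
gfront -1.3 -16.8
glow -1.3 -13.1
E l -13.7 -1.6
E r -34.6 -1.6
Ebot -24.9 11.2
K [[353.6, 0.0, 314.3], [0.0, 353.6, 240.3], [0.0, 0.0, 1.0]] [-0.00889818  0.          0.          0.          0.        ]
side [[310.4, 263.9], [310.2, 258.6], [309.7, 247.4], [312.1, 267.6]]
scene [[337.1, 239.6], [337.2, 236.2], [337.5, 229.0], [335.8, 242.0]]
side gray rows 246..270, cols 304..322
246 [47, 41, 40, 39, 40, 38, 35, 39, 39, 40, 38, 38, 43, 49, 50, 50, 52, 46, 115]
247 [52, 52, 53, 46, 47, 43, 38, 37, 40, 42, 40, 47, 50, 50, 50, 50, 47, 64, 115]
248 [54, 52, 51, 52, 53, 54, 53, 49, 45, 47, 50, 50, 54, 55, 55, 51, 55, 97, 122]
249 [53, 55, 58, 59, 61, 60, 59, 59, 59, 61, 59, 57, 55, 55, 54, 62, 99, 121, 112]
250 [70, 64, 62, 60, 58, 59, 60, 60, 59, 57, 55, 60, 62, 65, 86, 120, 129, 109, 94]
251 [118, 114, 95, 85, 69, 59, 60, 61, 58, 55, 53, 86, 107, 123, 128, 128, 118, 104, 91]
252 [128, 126, 126, 132, 95, 58, 55, 59, 58, 54, 74, 116, 128, 126, 127, 124, 109, 71, 88]
253 [125, 124, 126, 127, 102, 65, 56, 59, 58, 54, 74, 115, 126, 126, 124, 100, 82, 62, 85]
254 [124, 124, 
[... 2797 characters left out ...]
3, 55, 53, 53, 54, 54, 57, 58, 59, 58, 58, 58, 58]
244 [57, 60, 63, 79, 83, 61, 55, 56, 56, 55, 57, 57, 58, 59, 58, 59, 58, 58, 58]
245 [55, 55, 50, 54, 73, 56, 54, 55, 55, 58, 58, 58, 58, 58, 58, 58, 58, 58, 58]
246 [61, 55, 43, 43, 57, 43, 47, 56, 57, 57, 56, 56, 58, 57, 58, 58, 57, 57, 58]
247 [65, 63, 52, 53, 54, 42, 48, 56, 56, 58, 57, 57, 58, 57, 58, 58, 59, 58, 56]
248 [60, 67, 71, 82, 66, 52, 55, 57, 57, 58, 58, 57, 57, 57, 57, 58, 56, 56, 50]
249 [60, 68, 90, 104, 94, 72, 62, 58, 58, 57, 57, 58, 57, 57, 56, 51, 47, 42, 31]
250 [73, 68, 88, 106, 110, 97, 89, 70, 59, 58, 57, 57, 55, 49, 42, 34, 25, 16, 8]
251 [81, 65, 73, 95, 110, 111, 108, 79, 59, 58, 57, 52, 44, 29, 18, 12, 7, 7, 5]
```

Emit:
send_rows --rows '[[[-0.1, 0.11, 0.0, 0, 0, 0], [-0.1, 0.11, 0.3, 0, 0, 0], [-0.1, 0.11, 0.6, 0, 0, 0], [-0.1, 0.11, 0.9, 0, 0, 0], [-0.1, 0.11, 1.2, 0, 0, 0], [-0.1, 0.11, 1.2, 0, 0, 0], [-0.1, 0.11, 1.2, 0, 0, 0]]]'

```text
clock: 6.45
eef_pos: [565.8, 54.8, 183.1]
tool_rot: [3.141, 0.0, -0.319]
force: [-0.8, 0.6, -1.2]
width: 23.8
gripper_force: 59.3
```

```bash
python3 - <<'E'
from h import *
s=[ctrl.read_state() for _ in range(1)]; go((564.1,55.1,200),-.319)
S=grab('side'); save(S,'s5'); C=grab('scene'); save(C,'c5')
print(np.round(ctrl.read_state()['force'],2),np.round(ctrl.read_state()['torque'],3))
g=cv2.cvtColor(S['bgr'],cv2.COLOR_BGR2GRAY)
for r in range(254,274): print(r,g[r,304:323].tolist())
E
```

```text
t 6.45 at [565.8  54.8 183.1] [ 3.141  0.    -0.319] F [-0.8  0.6 -1.2] w 23.8 row [-0.18, 0.02, -1.69] [0.0, 0.0, -0.0]
[ 0.43  0.38 -0.79] [-0.033 -0.     0.001]
254 [53, 51, 51, 51, 51, 53, 49, 47, 41, 38, 41, 41, 49, 50, 52, 54, 55, 50, 47]
255 [53, 53, 56, 55, 56, 54, 52, 54, 53, 52, 56, 54, 56, 57, 57, 54, 54, 52, 56]
256 [74, 59, 59, 58, 58, 60, 60, 61, 61, 59, 59, 57, 58, 59, 54, 54, 61, 67, 57]
257 [117, 100, 88, 71, 68, 64, 59, 58, 59, 58, 57, 57, 58, 69, 52, 64, 97, 112, 81]
258 [125, 126, 127, 117, 114, 99, 66, 56, 59, 57, 56, 49, 55, 61, 63, 58, 97, 105, 81]
259 [124, 125, 125, 127, 128, 102, 65, 54, 58, 58, 56, 52, 64, 70, 73, 64, 62, 73, 102]
260 [125, 125, 125, 126, 128, 100, 63, 54, 59, 58, 56, 55, 102, 114, 112, 84, 61, 50, 80]
261 [125, 126, 125, 127, 128, 88, 53, 57, 59, 58, 56, 59, 97, 108, 90, 63, 35, 22, 75]
262 [125, 125, 126, 128, 113, 69, 49, 56, 59, 61, 57, 49, 67, 79, 67, 58, 59, 64, 104]
263 [126, 126, 127, 129, 104, 62, 50, 56, 58, 58, 56, 51, 48, 98, 116, 126, 122, 99, 78]
264 [126, 126, 126, 130, 101, 63, 52, 51, 54, 55, 55, 53, 51, 58, 58, 61, 59, 38, 16]
265 [125, 127, 127, 126, 97, 61, 53, 60, 60, 60, 58, 56, 46, 25, 13, 5, 2, 8, 10]
266 [127, 128, 126, 91, 56, 51, 66, 71, 64, 58, 46, 49, 54, 37, 14, 9, 11, 11, 11]
267 [129, 124, 86, 56, 51, 56, 100, 84, 61, 59, 37, 31, 50, 40, 19, 8, 11, 8, 6]
268 [123, 77, 59, 81, 66, 53, 53, 48, 51, 56, 60, 60, 56, 37, 17, 9, 8, 5, 2]
269 [48, 64, 105, 114, 79, 56, 59, 60, 64, 65, 60, 58, 40, 18, 7, 10, 4, 5, 4]
270 [44, 46, 94, 94, 69, 44, 28, 36, 41, 34, 28, 14, 7, 10, 10, 11, 4, 5, 4]
271 [50, 50, 51, 50, 38, 17, 9, 9, 8, 8, 7, 10, 9, 11, 12, 6, 2, 4, 6]
272 [51, 52, 51, 34, 12, 8, 14, 11, 10, 12, 12, 8, 11, 7, 6, 1, 7, 4, 3]
273 [53, 51, 34, 11, 1, 6, 17, 20, 18, 15, 10, 8, 13, 4, 7, 3, 6, 6, 9]
```

No contact force, and the ring has not moved in the side image, so the nose appears to be inside. Next, a gentle tug to confirm.

Emit:
send_rows --rows '[[[-0.05, -0.3, -0.05, 0, 0, 0], [-0.1, -0.6, -0.05, 0, 0, 0], [-0.1, -0.9, -0.05, 0, 0, 0], [-0.1, -1.2, -0.05, 0, 0, 0], [-0.1, -1.2, -0.05, 0, 0, 0], [-0.1, -1.2, -0.05, 0, 0, 0]]]'

```text
clock: 7.15
eef_pos: [568.6, 66.3, 183.7]
tool_rot: [3.141, 0.0, -0.319]
force: [-1.6, -2.7, -1.2]
width: 23.7
gripper_force: 59.3
```

```bash
python3 - <<'E'
from h import *
go((593.5,105.5,184),-.319)
for i in range(3):
    S=grab('side' if i else 'scene'); s=ctrl.read_state(); print(np.round(s['force'],2),np.round(s['torque'],3))
E
```

```text
t 7.15 at [568.6  66.3 183.7] [ 3.141  0.    -0.319] F [-1.6 -2.7 -1.2] w 23.7 row [1.13, -4.5, -0.03] [0.0, 0.0, -0.0]
[-1.27 -2.7  -0.81] [-0.592  0.2    0.026]
[-0.86 -1.64 -0.71] [-0.668  0.176  0.004]
[-0.38 -2.56 -0.86] [-0.665  0.132 -0.008]
```

Emit:
send_rows --rows '[[[0, -0.6, 0, 0, 0, 0], [0, -1.2, 0, 0, 0, 0], [0, -1.8, 0, 0, 0, 0], [0, -2.4, 0, 0, 0, 0], [0, -3.0, 0, 0, 0, 0], [0, -3.6, 0, 0, 0, 0], [0.1, -4.2, 0, 0, 0, 0], [0.4, -4.5, 0, 0, 0, 0], [0.8, -4.5, 0, 0, 0, 0], [1.13, -4.5, 0, 0, 0, 0]]]'

```text
clock: 8.3
eef_pos: [593.1, 104.9, 183.5]
tool_rot: [3.139, 0.001, -0.319]
force: [-2.5, -5.9, -0.7]
width: 23.4
gripper_force: 59.4
```

Emit:
send_rows --rows '[[[0, 0, 0, 0, 0, 0], [0, 0, 0, 0, 0, 0], [0, 0, 0, 0, 0, 0]]]'

```text
clock: 8.6
eef_pos: [593.1, 104.8, 183.5]
tool_rot: [3.139, 0.001, -0.32]
force: [-2.2, -5.8, -1.3]
width: 23.4
gripper_force: 59.4
```

```bash
python3 - <<'E'
from h import *
go((593.5,105.5,184),-.319)
W=grab('wrist'); save(W,'w6'); S=grab('side'); save(S,'s6'); C=grab('scene'); save(C,'c6')
a=cv2.resize(W['bgr'][170:290,260:440],(600,400),interpolation=2)
b=cv2.resize(S['bgr'][235:315,265:345],(200,200),interpolation=2)
c=cv2.convertScaleAbs(cv2.resize(C['bgr'][200:280,310:390],(200,200),interpolation=2),alpha=1.7)
cv2.imwrite('pics/m6.png',np.hstack([a,np.vstack([b,c])]))
E
```

```text
t 8.6 at [593.1 104.8 183.5] [ 3.139e+00  1.000e-03 -3.200e-01] F [-2.2 -5.8 -1.3] w 23.4 row [0.02, -0.08, -0.05] [0.002, 0.001, -0.001]
```

View pics/m6.png

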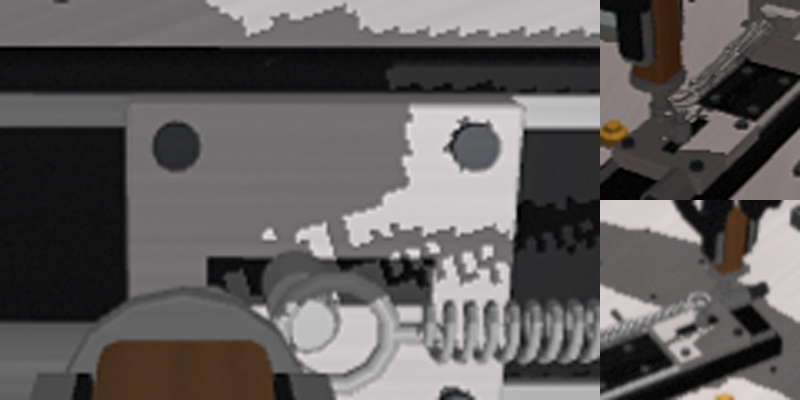

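The wrist crop shows the large eye over the post, with its ring centred at about (339,330) and the head at (313,324), so it is some mm short.

```bash
python3 - <<'E'
from h import *
W=load('w6'); t=np.array([593.1,104.8]); yaw=1.2505
u=np.array([np.cos(yaw),np.sin(yaw)]);v=np.array([-u[1],u[0]])
f=lambda x,y:(260+(x+.5)/3.333-.5,170+(y+.5)/3.333-.5)
for n,p,z in(('ringR',(397,328),65),('ringT',(340,271),65),('ringB',(341,389),65),('ringinR',(378,328),65),('head',(313,324),59.8),('headL',(289,324),59.8),('headR',(340,324),59.8),('headT',(313,296),59.8),('headB',(313,352),59.8)):
    X=onz(W,f(*p),z)[:2]; print(n,X.round(1),((X-t)@u).round(1),((X-t)@v).round(1))
g=cv2.cvtColor(W['bgr'],cv2.COLOR_BGR2GRAY)
for r in range(248,292,2): print(r,g[r,338:384:1].tolist())
E
```

```text
ringR [580.3  69.1] -37.9 1.0
ringT [593.   75.5] -27.8 -9.2
ringB [572.6  81.3] -28.8 12.1
ringinR [581.3  72.2] -34.7 1.0
head [583.5  82.5] -24.2 2.1
headL [584.8  86.4] -20.0 2.1
headR [582.  78.] -28.9 2.1
headT [588.4  81. ] -24.1 -3.0
headB [578.5  84. ] -24.4 7.3
248 [9, 11, 25, 56, 75, 76, 77, 79, 79, 79, 79, 78, 79, 79, 78, 78, 75, 71, 64, 59, 58, 61, 59, 8, 10, 9, 11, 9, 10, 9, 13, 31, 29, 29, 38, 64, 10, 9, 25, 65, 62, 57, 25, 8, 20, 57]
250 [16, 40, 80, 76, 75, 76, 77, 77, 78, 78, 78, 78, 78, 78, 79, 78, 78, 76, 74, 70, 66, 67, 68, 65, 21, 21, 24, 43, 70, 70, 69, 68, 67, 68, 67, 65, 32, 12, 13, 29, 69, 69, 65, 13, 14, 29]
252 [30, 66, 74, 75, 74, 74, 75, 79, 85, 91, 93, 98, 102, 101, 93, 77, 82, 88, 91, 92, 92, 92, 92, 93, 94, 95, 95, 92, 91, 79, 71, 67, 64, 67, 65, 68, 64, 11, 13, 28, 63, 58, 11, 12, 15, 16]
254 [39, 75, 73, 74, 74, 80, 91, 98, 98, 97, 95, 93, 85, 86, 91, 94, 96, 99, 103, 103, 102, 103, 103, 103, 103, 103, 103, 103, 97, 96, 95, 93, 88, 75, 71, 64, 66, 63, 11, 11, 13, 17, 36, 32, 42, 71]
256 [38, 74, 72, 77, 92, 100, 100, 98, 87, 83, 88, 92, 95, 97, 102,
[... 3189 characters left out ...]
 183, 200, 199, 198, 198, 198, 198, 198, 198, 197, 198, 198]
286 [57, 57, 59, 56, 14, 15, 16, 16, 20, 51, 80, 78, 77, 76, 76, 77, 76, 77, 77, 75, 72, 106, 186, 185, 183, 183, 181, 168, 163, 162, 182, 182, 203, 202, 201, 201, 201, 201, 201, 201, 201, 201, 200, 200, 200, 200]
288 [56, 57, 58, 58, 31, 13, 18, 15, 16, 31, 76, 78, 75, 77, 76, 76, 77, 77, 77, 76, 75, 83, 135, 181, 177, 175, 172, 167, 201, 200, 199, 199, 198, 198, 198, 198, 198, 198, 198, 198, 198, 198, 198, 198, 198, 198]
290 [57, 57, 58, 58, 48, 14, 16, 17, 15, 21, 52, 80, 77, 77, 76, 77, 77, 76, 76, 76, 76, 73, 102, 180, 203, 200, 200, 200, 199, 200, 200, 200, 200, 200, 199, 199, 199, 200, 199, 200, 199, 200, 199, 200, 200, 200]
```

Emit:
send_rows --rows '[[[-0.05, -0.29, 0, 0, 0, 0], [-0.05, -0.29, 0.2, 0, 0, 0], [-0.05, -0.29, 0.4, 0, 0, 0], [-0.05, -0.29, 0.6, 0, 0, 0], [-0.05, -0.29, 0.7, 0, 0, 0], [-0.05, -0.29, 0.7, 0, 0, 0]]]'

```text
clock: 9.35
eef_pos: [593.4, 107.6, 176.4]
tool_rot: [3.139, 0.001, -0.32]
force: [-1.0, -6.7, -0.5]
width: 23.4
gripper_force: 59.4
```

Emit:
send_rows --rows '[[[0, 0, 0.1, 0, 0, 0], [0, 0, 0.2, 0, 0, 0], [0, 0, 0.3, 0, 0, 0], [0, 0, 0.3, 0, 0, 0]]]'

```text
clock: 9.75
eef_pos: [593.4, 107.6, 173.5]
tool_rot: [3.139, 0.001, -0.32]
force: [-1.3, -6.2, 0.4]
width: 23.3
gripper_force: 59.4
```

Emit:
send_rows --rows '[[[0, 0, 0.1, 0, 0, 0], [0, 0, 0.2, 0, 0, 0], [0, 0, 0.3, 0, 0, 0], [0, 0, 0.3, 0, 0, 0]]]'

```text
clock: 10.15
eef_pos: [593.5, 107.6, 170.5]
tool_rot: [3.139, 0.001, -0.32]
force: [-0.9, -5.2, 0.9]
width: 23.2
gripper_force: 59.4
```

```bash
python3 - <<'E'
from h import *
f=[];
for i in range(2):
    W=grab('wrist'); s=ctrl.read_state(); f.append(s['force'])
print(np.mean(f,0).round(2)); save(W,'w7'); save(grab('side'),'s7')
t=np.array(s['eef_pos'])[:2]; yaw=1.2505
u=np.array([np.cos(yaw),np.sin(yaw)]);v=np.array([-u[1],u[0]])
for n,X in(('head',(583.5,82.5,59.8)),('headR',(582,78,59.8))): print(n,proj(W,X),((np.array(X)[:2]-t)@u).round(1),((np.array(X)[:2]-t)@v).round(1))
g=cv2.cvtColor(W['bgr'],cv2.COLOR_BGR2GRAY)
for r in range(246,294,3): print(r,g[r,338:392].tolist())
E
```

```text
[-1.79 -6.36 -0.01]
head [[361.31036567 273.99481515]] -27.0 1.6
headR [[370.0001445  274.00412518]] -31.7 1.6
246 [111, 111, 111, 110, 111, 111, 110, 111, 110, 111, 110, 110, 111, 111, 110, 110, 109, 109, 110, 110, 107, 135, 211, 209, 202, 104, 108, 110, 110, 108, 104, 131, 204, 201, 200, 200, 201, 201, 202, 203, 203, 194, 196, 187, 99, 102, 102, 100, 133, 206, 203, 202, 194, 195]
249 [116, 117, 117, 117, 116, 116, 117, 117, 116, 117, 116, 116, 116, 117, 115, 114, 113, 112, 112, 113, 113, 136, 205, 211, 211, 208, 109, 114, 115, 115, 113, 136, 204, 210, 208, 202, 102, 108, 111, 113, 114, 115, 114, 114, 115, 115, 115, 115, 114, 112, 110, 110, 112, 113]
252 [86, 86, 86, 86, 85, 86, 86, 85, 84, 82, 78, 84, 77, 78, 80, 79, 79, 81, 81, 81, 80, 78, 75, 100, 176, 174, 169, 85, 86, 84, 83, 82, 108, 180, 169, 90, 83, 84, 85, 86, 85, 85, 85, 85, 86, 109, 165, 80, 82, 110, 177, 175, 175, 169]
255 [17, 18, 17, 17, 14, 17, 17, 27, 61, 80, 75, 76, 73, 84, 89, 94, 96, 98, 101, 102, 102, 102, 102, 103, 103, 103, 102, 102, 100, 98, 97, 93, 74, 48, 30, 14, 13, 17, 16, 15, 15, 14, 17, 28, 65, 68, 67, 6
[... 2361 characters left out ...]
8, 78, 78, 78, 78, 77, 77, 81, 111, 143, 139, 138, 136, 136, 146, 155, 159, 139, 182, 183, 177, 163, 165, 180, 201, 200, 199, 199, 198, 198, 198, 198, 198, 198, 198, 198, 198, 198, 197, 198, 198]
288 [58, 58, 59, 59, 32, 16, 17, 17, 14, 33, 78, 80, 79, 78, 78, 78, 78, 78, 77, 79, 76, 85, 139, 182, 178, 178, 178, 176, 163, 164, 172, 184, 202, 200, 200, 199, 198, 198, 198, 198, 198, 199, 198, 199, 198, 198, 198, 198, 198, 198, 198, 198, 199, 198]
291 [58, 58, 59, 61, 57, 14, 16, 19, 18, 19, 42, 81, 79, 78, 78, 78, 78, 78, 77, 78, 78, 76, 90, 157, 209, 205, 205, 204, 204, 203, 203, 202, 201, 200, 199, 198, 198, 199, 199, 199, 199, 199, 199, 199, 199, 199, 199, 199, 199, 199, 199, 198, 199, 199]
```

The ring seems to be around the head already, with no blocking force. Continuing down with a small sideways correction.

Emit:
send_rows --rows '[[[-0.08, 0, 0.1, 0, 0, 0], [-0.08, 0, 0.2, 0, 0, 0], [-0.08, 0, 0.3, 0, 0, 0], [-0.08, 0, 0.4, 0, 0, 0], [-0.08, 0, 0.5, 0, 0, 0], [-0.08, 0, 0.5, 0, 0, 0], [-0.08, 0, 0.5, 0, 0, 0]]]'

```text
clock: 11.0
eef_pos: [592.9, 107.9, 165.7]
tool_rot: [3.14, 0.001, -0.32]
force: [-2.5, -5.9, 0.5]
width: 23.3
gripper_force: 59.5
```

```bash
python3 - <<'E'
from h import *
f=[];
for i in range(3):
    W=grab('wrist'); s=ctrl.read_state(); f.append(s['force'])
print(np.mean(f,0).round(2),np.round(s['eef_pos'],1)); save(W,'w8')
g=cv2.cvtColor(W['bgr'],cv2.COLOR_BGR2GRAY)
for r in range(250,300,3): print(r,g[r,338:392].tolist())
E
```

```text
[-1.44 -5.65  1.02] [592.9 107.9 165.7]
250 [118, 117, 117, 118, 117, 117, 118, 118, 117, 117, 116, 117, 116, 117, 117, 118, 117, 115, 115, 116, 116, 118, 116, 121, 151, 166, 212, 110, 115, 117, 116, 116, 112, 141, 213, 209, 207, 207, 208, 210, 206, 109, 111, 138, 205, 202, 202, 193, 105, 108, 110, 110, 109, 107]
253 [111, 110, 110, 110, 111, 112, 112, 111, 112, 111, 109, 108, 91, 76, 78, 80, 81, 82, 85, 85, 85, 83, 82, 86, 113, 111, 112, 111, 95, 101, 108, 108, 108, 106, 134, 208, 205, 197, 101, 103, 107, 110, 111, 111, 111, 111, 110, 111, 111, 110, 109, 139, 209, 205]
256 [16, 18, 19, 17, 19, 16, 15, 14, 20, 53, 81, 86, 101, 118, 94, 97, 98, 101, 105, 107, 107, 107, 107, 106, 107, 106, 106, 105, 104, 100, 99, 98, 93, 73, 47, 37, 67, 62, 60, 15, 18, 17, 17, 16, 15, 31, 70, 67, 68, 65, 12, 14, 31, 71]
259 [15, 17, 16, 18, 36, 31, 24, 64, 93, 96, 107, 152, 160, 162, 97, 99, 98, 96, 92, 93, 93, 92, 93, 93, 94, 88, 88, 90, 95, 98, 100, 103, 105, 104, 102, 100, 99, 93, 56, 30, 14, 15, 16, 17, 16, 14, 31, 71, 68, 58, 15, 17, 14, 14]
262 [13, 13, 27, 70, 66, 69, 91, 95, 97, 97, 102, 120, 9
[... 2512 characters left out ...]
3, 15, 16, 18, 17, 33, 80, 80, 79, 79, 78, 79, 79, 78, 79, 78, 78, 74, 113, 197, 194, 193, 193, 193, 193, 193, 192, 191, 197, 200, 198, 197, 197, 197, 197, 197, 197, 197, 197, 197, 198, 198, 198, 198, 198, 198, 198, 198, 197]
295 [59, 58, 59, 60, 61, 47, 10, 18, 18, 16, 20, 42, 82, 79, 80, 79, 79, 79, 79, 79, 79, 79, 79, 79, 66, 15, 18, 18, 19, 21, 19, 19, 19, 14, 25, 93, 169, 201, 207, 204, 203, 202, 203, 202, 202, 202, 202, 202, 202, 203, 202, 202, 202, 202]
298 [60, 60, 59, 60, 61, 59, 34, 15, 18, 18, 16, 22, 56, 81, 79, 79, 78, 79, 79, 78, 79, 78, 80, 79, 79, 66, 17, 19, 21, 22, 22, 21, 21, 20, 20, 21, 18, 14, 24, 112, 199, 203, 201, 201, 201, 200, 200, 200, 201, 200, 200, 200, 200, 199]
```

Emit:
send_rows --rows '[[[0, 0, 0.15, 0, 0, 0], [0, 0.0, 0.15, 0, 0, 0], [0, 0.2, 0.15, 0, 0, 0], [0, 0.4, 0.15, 0, 0, 0], [0, 0.55, 0.15, 0, 0, 0], [0, 0.7, 0.15, 0, 0, 0], [0, 0.7, 0.15, 0, 0, 0]]]'

```text
clock: 11.85
eef_pos: [591.2, 102.8, 164.4]
tool_rot: [-3.141, -0.0, -0.319]
force: [0.5, 0.3, -1.9]
width: 23.2
gripper_force: 59.5
```

```bash
python3 - <<'E'
from h import *
f=[];
for i in range(3):
    W=grab('wrist'); s=ctrl.read_state(); f.append(s['force'])
print(np.mean(f,0).round(2),np.round(s['eef_pos'],1)); save(W,'w9')
E
```

```text
[ 0.33  0.09 -1.03] [591.1 102.6 164.3]
```

Emit:
send_rows --rows '[[[0, 0.1, 0, 0, 0, 0], [0, 0.2, 0, 0, 0, 0], [0, 0.2, 0, 0, 0, 0]]]'

```text
clock: 12.3
eef_pos: [590.6, 100.8, 164.3]
tool_rot: [-3.141, -0.0, -0.319]
force: [0.5, 2.1, -0.8]
width: 23.3
gripper_force: 59.5
```

Emit:
send_rows --rows '[[[0, 0, -0.2, 0, 0, 0], [0, 0, -0.4, 0, 0, 0], [0, 0, -0.6, 0, 0, 0], [0, 0, -0.8, 0, 0, 0], [0, 0, -0.8, 0, 0, 0]]]'

```text
clock: 12.8
eef_pos: [590.5, 99.9, 172.7]
tool_rot: [3.141, -0.001, -0.32]
force: [0.2, 0.2, -1.5]
width: 23.3
gripper_force: 59.6
```

```bash
python3 - <<'E'
from h import *
go((0,0,0),-.319)
W=grab('wrist'); save(W,'w10'); save(grab('side'),'s10'); print(np.round(ctrl.read_state()['force'],1))
E
```

```text
t 12.8 at [590.5  99.9 172.7] [ 3.141e+00 -1.000e-03 -3.200e-01] F [ 0.2  0.2 -1.5] w 23.3 row [-52.93, 28.03, 17.25] [0.0, -0.001, -0.001]
[-0.1  0.5 -0.8]
```

Emit:
send_rows --rows '[[[0, 0, -1, 0, 0, 0], [0, 0, -3, 0, 0, 0], [0, 0, -5.5, 0, 0, 0], [0, 0, -5.5, 0, 0, 0], [0, 0, -5.5, 0, 0, 0]]]'

```text
clock: 13.4
eef_pos: [590.6, 100.3, 228.1]
tool_rot: [-3.141, -0.001, -0.319]
force: [-0.2, -0.6, -1.9]
width: 23.3
gripper_force: 59.6
```

```bash
python3 - <<'E'
from h import *
go((544.9,-168.0,228),-.552)
W=grab('wrist'); save(W,'w11'); S=grab('side');save(S,'s11'); C=grab('scene'); save(C,'c11')
print(np.round(ctrl.read_state()['force'],1))
a=cv2.resize(W['bgr'][170:290,260:440],(600,400),interpolation=2)
b=cv2.resize(S['bgr'][235:315,265:345],(400,400)[::1],interpolation=2)
cv2.imwrite('pics/m11.png',np.vstack([np.hstack([cv2.resize(W['bgr'][170:270,250:400],(450,300),interpolation=2),cv2.resize(S['bgr'][230:310,275:355],(300,300),interpolation=2)]),cv2.resize(cv2.convertScaleAbs(C['bgr'][200:280,250:450],alpha=1.5),(750,300),interpolation=2)]))
E
```

```text
t 13.4 at [590.6 100.3 228.1] [-3.141e+00 -1.000e-03 -3.190e-01] F [-0.2 -0.6 -1.9] w 23.3 row [4.09, 26.91, -0.01] [-0.001, -0.001, 0.233]
[-0.7  0.1 -1.7]
```

View pics/m11.png

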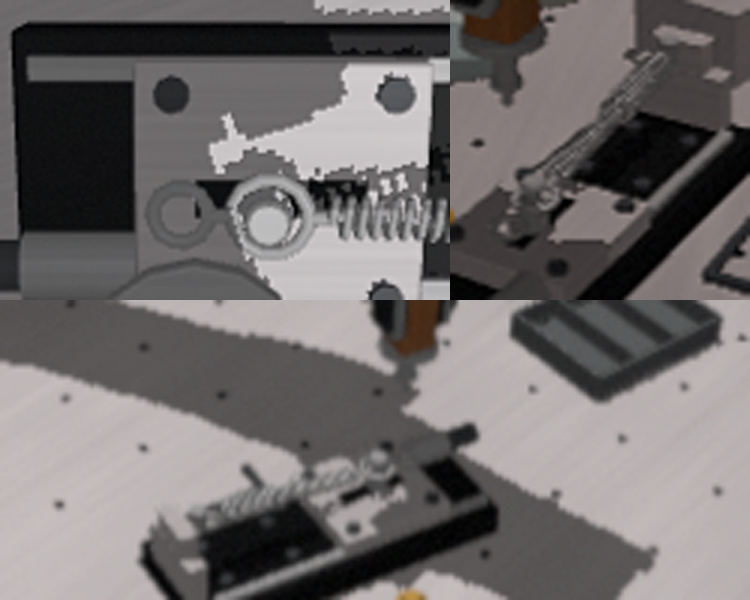

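The picture shows the spring held stretched on the post: ring centred at crop (272,216), head at (269,223). I want to be sure it sits under the head, so next I'll put the camera directly above the post and measure the offset.

Emit:
send_rows --rows '[[[-2, 0.6, 0, 0, 0, 0], [-5, 1.8, 1, 0, 0, 0], [-6.6, 2.0, 3, 0, 0, 0], [-6.6, 2.0, 3, 0, 0, 0], [-6.6, 2.0, 3, 0, 0, 0], [-6.6, 2.0, 3, 0, 0, 0]]]'

```text
clock: 14.15
eef_pos: [523.2, 102.0, 197.8]
tool_rot: [-3.141, -0.002, -0.32]
force: [0.5, 0.1, -0.9]
width: 23.1
gripper_force: 59.5
```

```bash
cat > m.py <<'E'
from h import *
def prof(W,name):
    p=proj(W,(584.,82.3,59.8))[0]; x,y=p.round().astype(int); print(name,'cam',W['E'][:3,3].round(1),'head pred',p.round(1))
    g=cv2.cvtColor(W['bgr'],cv2.COLOR_BGR2GRAY)
    print('cols',x-30,'..'); 
    for r in range(y-28,y+29,3): print(r,g[r,x-30:x+31].tolist())
E
python3 - <<'E'
from m import *
W=grab('wrist'); save(W,'w12'); go((0,0,0),-.319); prof(W,'w12')
E
```

```text
t 14.2 at [523.2 101.9 197.9] [-3.141e+00 -2.000e-03 -3.200e-01] F [-0.1 -0.2 -1.6] w 23.6 row [-46.51, 26.14, 19.65] [-0.001, -0.002, -0.001]
w12 cam [586.4  79.6 268.3] head pred [311.9 150.1]
cols 282 ..
122 [118, 119, 118, 119, 118, 118, 118, 118, 119, 118, 119, 118, 117, 115, 135, 209, 204, 203, 203, 203, 203, 203, 203, 202, 203, 203, 203, 203, 203, 203, 203, 203, 203, 203, 202, 202, 202, 203, 202, 203, 203, 203, 203, 203, 203, 203, 202, 202, 203, 203, 203, 203, 203, 203, 203, 203, 203, 203, 203, 204, 203]
125 [117, 118, 117, 118, 118, 118, 118, 118, 118, 118, 117, 117, 118, 118, 115, 135, 209, 204, 203, 203, 203, 203, 203, 202, 203, 203, 204, 204, 203, 204, 203, 203, 204, 203, 203, 203, 203, 203, 203, 204, 204, 204, 204, 204, 204, 204, 204, 204, 204, 204, 204, 204, 204, 205, 205, 205, 204, 205, 204, 204, 204]
128 [117, 117, 117, 117, 117, 116, 117, 118, 117, 117, 118, 117, 117, 116, 117, 113, 135, 210, 204, 204, 204, 205, 206, 202, 204, 195, 130, 207, 204, 203, 203, 204, 204, 204, 204, 203, 203, 203, 203, 203, 203, 203, 203, 203, 203, 203, 203, 204, 203, 204, 204, 204, 204, 204
[... 4074 characters left out ...]
 206, 205, 205, 205, 205, 206, 206, 206, 206, 206, 207, 207, 206, 206, 206, 206]
173 [119, 119, 118, 118, 118, 117, 118, 118, 118, 117, 117, 117, 117, 118, 117, 118, 118, 117, 117, 118, 117, 118, 118, 118, 118, 118, 117, 118, 117, 117, 117, 118, 118, 118, 118, 118, 118, 118, 117, 118, 118, 118, 115, 139, 210, 214, 212, 211, 211, 210, 211, 211, 211, 211, 211, 211, 212, 212, 212, 212, 212]
176 [116, 115, 117, 116, 116, 116, 116, 117, 116, 116, 116, 116, 116, 116, 116, 116, 116, 116, 116, 115, 116, 115, 116, 115, 116, 116, 115, 116, 116, 116, 116, 116, 116, 116, 116, 116, 115, 116, 116, 116, 115, 116, 114, 112, 136, 207, 210, 208, 207, 208, 207, 208, 208, 208, 208, 208, 209, 209, 209, 209, 208]
```

```bash
python3 - <<'E'
from m import *
A=load('w11');B=load('w12')
r=tri(A,(340.7,242),B,(312.5,152)); h=tri(A,(339.7,244.3),B,(311.5,150)); print('ring',r,'head',h)
e=onz(A,(310.3,241.7),50); print('e@50',e,'@54',onz(A,(310.3,241.7),54),proj(B,[onz(A,(310.3,241.7),z) for z in(48,52,56)]))
g=cv2.cvtColor(B['bgr'],cv2.COLOR_BGR2GRAY); gA=cv2.cvtColor(A['bgr'],cv2.COLOR_BGR2GRAY)
print('w12 from col 252')
for y in range(132,174,3): print(y,g[y,252:296].tolist())
print('w11 from col 294')
for y in range(224,264,2): print(y,gA[y,294:362].tolist())
E
```

```text
ring (array([582.71300533,  82.08933907,  51.07193497]), [np.float64(0.3304677959384411), np.float64(0.3304677959383135)]) head (array([584.1114649 ,  82.62680588,  60.73590994]), [np.float64(0.1401859391244232), np.float64(0.14018593912425903)])
e@50 [589.57011873 102.75476355  50.        ] @54 [590.60465094 102.35563366  54.        ] [[277.03629651 152.64842279]
 [276.37730272 150.88054661]
 [275.69175865 149.04143756]]
w12 from col 252
132 [21, 19, 21, 19, 20, 19, 15, 37, 113, 114, 120, 119, 118, 118, 118, 118, 118, 118, 117, 118, 118, 118, 118, 118, 118, 118, 118, 118, 117, 117, 117, 117, 117, 117, 118, 117, 117, 118, 117, 117, 118, 117, 117, 117]
135 [20, 20, 18, 18, 20, 19, 18, 36, 112, 113, 117, 116, 116, 116, 116, 115, 116, 116, 116, 116, 116, 116, 116, 116, 115, 116, 116, 116, 116, 116, 116, 116, 116, 115, 116, 116, 115, 115, 116, 116, 117, 116, 116, 116]
138 [21, 17, 18, 19, 19, 19, 15, 29, 89, 114, 119, 117, 117, 117, 118, 118, 117, 118, 116, 115, 101, 102, 96, 94, 95, 94, 95, 95, 101, 116, 117, 118, 118, 117, 118, 117, 117, 117, 116, 117, 116, 117, 117, 117]
141 [22, 20, 
[... 7957 characters left out ...]
 194, 194, 194, 194, 194, 194, 193, 194, 194, 194, 194, 194, 194, 194, 194, 194, 194]
260 [97, 81, 96, 82, 71, 72, 73, 75, 78, 80, 82, 86, 91, 95, 96, 100, 103, 101, 100, 98, 96, 97, 98, 99, 99, 100, 100, 99, 94, 88, 83, 81, 80, 77, 76, 73, 72, 74, 88, 102, 102, 126, 200, 195, 194, 193, 193, 193, 193, 192, 193, 192, 192, 193, 193, 193, 193, 193, 193, 193, 193, 193, 193, 193, 193, 194, 193, 194]
262 [83, 75, 73, 78, 84, 93, 98, 98, 97, 97, 95, 94, 93, 93, 93, 94, 94, 93, 94, 94, 94, 94, 94, 94, 94, 94, 94, 93, 94, 93, 94, 95, 96, 97, 98, 99, 96, 85, 76, 73, 73, 92, 125, 187, 120, 192, 199, 197, 197, 197, 197, 197, 197, 197, 197, 197, 197, 197, 197, 197, 197, 197, 197, 197, 197, 198, 197, 197]
```

Triangulation puts the ring about 9.6 mm below the head top, so it slipped down around the foot instead of the neck. I'll re-hook, pull slightly, and release it with the collar held at neck height.

```bash
python3 -c "
from h import *
go((591.2,103.3,198),-.319)"
```

```text
t 14.2 at [523.2 101.9 197.9] [-3.141e+00 -2.000e-03 -3.200e-01] F [-0.1 -0.2 -1.6] w 23.6 row [6.41, -2.27, 0.01] [-0.001, -0.002, -0.001]
```

Emit:
send_rows --rows '[[[2, -0.7, 0, 0, 0, 0], [5, -1.8, 0, 0, 0, 0], [6.41, -2.27, 0, 0, 0, 0], [6.41, -2.27, 0, 0, 0, 0], [6.41, -2.27, 0, 0, 0, 0], [6.41, -2.27, 0, 0, 0, 0]]]'

```text
clock: 14.8
eef_pos: [588.5, 103.4, 197.2]
tool_rot: [3.141, 0.001, -0.319]
force: [-0.1, 0.2, -1.5]
width: 23.0
gripper_force: 59.5
```

```bash
python3 -c "
from h import *
go((591.2,103.3,169),-.319)"
```

```text
t 14.8 at [588.5 103.4 197.2] [ 3.141e+00  1.000e-03 -3.190e-01] F [-0.1  0.2 -1.5] w 23.0 row [0.26, -0.08, 2.82] [0.0, 0.001, -0.0]
```

Emit:
send_rows --rows '[[[0.15, -0.05, 0.5, 0, 0, 0], [0.15, -0.05, 1.0, 0, 0, 0], [0.15, -0.05, 1.0, 0, 0, 0], [0.15, -0.05, 1.0, 0, 0, 0]]]'

```text
clock: 15.2
eef_pos: [590.7, 103.5, 187.0]
tool_rot: [3.141, 0.001, -0.319]
force: [-0.3, -0.6, -1.4]
width: 23.1
gripper_force: 59.5
```

```bash
python3 -c "
from h import *
go((591.2,103.3,169),-.319)"
```

```text
t 15.2 at [590.7 103.5 187. ] [ 3.141e+00  1.000e-03 -3.190e-01] F [-0.3 -0.6 -1.4] w 23.1 row [0.06, 0.0, 1.8] [0.0, 0.001, -0.0]
```

Nose tip at about 62–65. Lowering gently into the eye.

Emit:
send_rows --rows '[[[0.03, 0, 0.4, 0, 0, 0], [0.03, 0, 0.8, 0, 0, 0], [0.03, 0, 1.2, 0, 0, 0], [0.03, 0, 1.5, 0, 0, 0], [0.03, 0, 1.8, 0, 0, 0], [0.03, 0, 1.8, 0, 0, 0]]]'

```text
clock: 15.8
eef_pos: [591.0, 103.3, 168.7]
tool_rot: [3.141, 0.001, -0.319]
force: [0.7, 0.1, -1.2]
width: 23.6
gripper_force: 59.5
```

```bash
python3 -c "
from h import *
f=[]
for i in range(3):
    grab('scene'); f.append(ctrl.read_state()['force'])
print(np.mean(f,0).round(2)); go((592.9,107.9,168.5),-.319)"
```

```text
[ 0.21 -0.13 -1.61]
t 15.95 at [591.4 103.4 169.4] [-3.141 -0.    -0.319] F [-0.8  0.1 -2.2] w 23.7 row [0.0, -0.48, 0.09] [-0.0, -0.0, -0.0]
```

Emit:
send_rows --rows '[[[0, -0.15, 0.05, 0, 0, 0], [0, -0.3, 0.05, 0, 0, 0], [0, -0.45, 0.05, 0, 0, 0], [0, -0.6, 0.05, 0, 0, 0], [0, -0.6, 0.05, 0, 0, 0], [0, -0.6, 0.05, 0, 0, 0]]]'

```text
clock: 16.55
eef_pos: [593.3, 109.2, 168.9]
tool_rot: [-3.141, -0.0, -0.319]
force: [-0.1, 0.2, -0.2]
width: 23.2
gripper_force: 59.7
```

```bash
python3 -c "
from h import *
f=[]
for i in range(4):
    W=grab('wrist'); f.append(ctrl.read_state()['force'])
save(W,'w13'); print(np.mean(f,0).round(2)); go((592.9,107.9,168.5),-.319)"
```

```text
[-0.09 -0.19 -0.32]
t 16.75 at [593.3 109.2 168.9] [-3.141 -0.    -0.319] F [ 0.1 -0.3 -0.1] w 23.4 row [0.0, 0.13, 0.04] [-0.0, -0.0, -0.0]
```

The nose tip rode over the outer wire because it wasn't deep enough. I'll back up, re-enter deeper, and pull again.

Emit:
send_rows --rows '[[[0, 0, -0.8, 0, 0, 0], [0, 0.3, -0.8, 0, 0, 0], [0, 0.6, -0.8, 0, 0, 0], [0, 0.6, -0.8, 0, 0, 0], [0, 0.6, -0.4, 0, 0, 0], [0, 0.6, 0, 0, 0, 0], [0, 0.6, 0.2, 0, 0, 0], [0, 0.6, 0.4, 0, 0, 0], [0, 0.6, 0.4, 0, 0, 0]]]'

```text
clock: 17.65
eef_pos: [591.1, 103.4, 164.3]
tool_rot: [3.141, 0.001, -0.319]
force: [0.2, -0.2, -0.4]
width: 23.3
gripper_force: 59.6
```

```bash
python3 -c "
from h import *
f=[]
for i in range(4):
    W=grab('wrist'); f.append(ctrl.read_state()['force'])
save(W,'w14'); print(np.mean(f,0).round(2)); go((592.9,107.9,168.5),-.319)
from m import *
A=load('w14'); g=cv2.cvtColor(A['bgr'],cv2.COLOR_BGR2GRAY); p=proj(A,(584.1,82.6,59.8))[0]; print(p)
x,y=p.round().astype(int)
for r in range(y-24,y+24,3): print(r,g[r,x-24:x+30].tolist())"
```

```text
[-0.23  0.06 -0.75]
t 17.85 at [591.4 103.4 164.9] [-3.141 -0.    -0.319] F [ 0.3 -0.6 -0.3] w 23.4 row [-0.0, -0.47, -0.36] [-0.0, -0.0, -0.0]
[353.84537658 275.9339046 ]
252 [120, 119, 119, 119, 119, 119, 119, 119, 119, 119, 119, 119, 119, 119, 116, 111, 95, 94, 87, 88, 88, 97, 106, 114, 114, 115, 114, 114, 114, 117, 118, 118, 118, 116, 145, 219, 213, 211, 212, 213, 213, 197, 147, 166, 211, 141, 110, 114, 116, 117, 117, 118, 118, 118]
255 [11, 14, 13, 12, 12, 12, 11, 12, 12, 12, 25, 56, 76, 73, 84, 90, 95, 97, 99, 103, 101, 101, 101, 101, 101, 101, 101, 100, 101, 98, 96, 90, 68, 42, 19, 18, 61, 61, 58, 23, 6, 5, 19, 57, 56, 53, 8, 10, 10, 11, 11, 9, 10, 15]
258 [31, 17, 16, 16, 16, 17, 15, 20, 53, 97, 96, 98, 98, 100, 101, 102, 99, 119, 185, 176, 164, 104, 94, 96, 97, 97, 97, 98, 100, 102, 105, 105, 104, 102, 101, 98, 94, 74, 44, 11, 14, 16, 17, 14, 17, 15, 29, 67, 72, 71, 67, 13, 14, 33]
261 [88, 85, 82, 68, 37, 16, 36, 80, 96, 98, 100, 102, 100, 98, 96, 95, 96, 103, 102, 102, 103, 103, 104, 103, 104, 104, 98, 88, 79, 63, 82, 87, 95, 100, 101, 103, 104, 100, 100, 93, 66, 10, 16, 1
[... 2317 characters left out ...]
57, 56, 59, 57, 57, 60, 59, 59, 59, 59, 61, 62, 57, 14, 18, 17, 18, 17, 43, 83, 81, 79, 80, 80, 80, 79, 79, 80, 79, 77, 90, 158, 208, 204, 204, 204, 204, 204, 203, 204, 202, 201, 200, 200, 200, 200, 200, 200, 200, 200, 201, 201, 200, 200]
294 [57, 57, 58, 56, 58, 58, 59, 59, 59, 59, 60, 61, 59, 32, 14, 17, 18, 17, 23, 55, 82, 80, 79, 79, 79, 80, 79, 80, 80, 79, 79, 76, 46, 13, 15, 16, 13, 15, 16, 14, 12, 47, 138, 197, 200, 204, 201, 200, 200, 200, 200, 200, 200, 200]
297 [58, 57, 56, 57, 58, 58, 59, 59, 58, 58, 60, 60, 62, 58, 14, 16, 19, 17, 17, 27, 67, 81, 80, 79, 79, 80, 80, 79, 80, 79, 79, 81, 79, 51, 20, 23, 22, 21, 23, 20, 22, 20, 20, 20, 14, 24, 114, 201, 207, 203, 202, 202, 202, 202]
```

Emit:
send_rows --rows '[[[0, -0.15, 0, 0, 0, 0], [0, -0.3, 0, 0, 0, 0], [0, -0.45, 0, 0, 0, 0], [0, -0.5, 0, 0, 0, 0], [0, -0.5, 0, 0, 0, 0]]]'

```text
clock: 18.35
eef_pos: [592.7, 107.2, 164.8]
tool_rot: [3.14, 0.0, -0.32]
force: [-1.0, -3.5, 0.1]
width: 23.4
gripper_force: 59.7
```

```bash
python3 -c "
from h import *
f=[]
for i in range(4):
    W=grab('wrist'); f.append(ctrl.read_state()['force'])
save(W,'w15'); print(np.mean(f,0).round(2)); go((592.9,107.9,168.5),-.319)"
```

```text
[-1.25 -4.28  0.72]
t 18.55 at [592.7 107.3 164.7] [ 3.14  0.   -0.32] F [-1.  -4.9  1.1] w 23.1 row [0.0, -0.07, -0.38] [0.001, 0.0, -0.001]
```

Emit:
send_rows --rows '[[[0, -0.1, 0, 0, 0, 0], [0, -0.15, 0, 0, 0, 0], [0, -0.15, -0.15, 0, 0, 0], [0, -0.15, -0.3, 0, 0, 0], [0, -0.15, -0.4, 0, 0, 0], [0, -0.15, -0.4, 0, 0, 0]]]'

```text
clock: 19.15
eef_pos: [592.8, 107.9, 168.7]
tool_rot: [3.139, 0.001, -0.32]
force: [-2.8, -5.7, 0.7]
width: 23.8
gripper_force: 59.7
```

```bash
python3 -c "
from h import *
f=[]
for i in range(4):
    W=grab('wrist'); f.append(ctrl.read_state()['force'])
save(W,'w16'); print(np.mean(f,0).round(2)); go((592.9,107.9,168.5),-.319)
from m import *
A=load('w16'); g=cv2.cvtColor(A['bgr'],cv2.COLOR_BGR2GRAY); p=proj(A,(584.1,82.6,59.8))[0]; print(p)
x,y=p.round().astype(int)
for r in range(y-24,y+18,3): print(r,g[r,x-16:x+30].tolist())"
```

```text
[-2.24 -6.04  0.69]
t 19.35 at [592.8 107.9 168.6] [ 3.139e+00  1.000e-03 -3.200e-01] F [-2.6 -5.4  0.7] w 23.1 row [0.01, -0.01, 0.01] [0.003, 0.001, -0.001]
[361.26519346 273.00064612]
249 [116, 117, 117, 117, 117, 117, 116, 114, 113, 113, 112, 112, 112, 112, 112, 144, 220, 216, 209, 109, 114, 116, 116, 115, 113, 141, 214, 210, 203, 139, 109, 113, 115, 115, 113, 139, 207, 195, 105, 109, 110, 113, 114, 112, 119, 151]
252 [61, 60, 58, 66, 84, 78, 79, 80, 78, 80, 77, 79, 79, 79, 77, 75, 80, 114, 141, 136, 76, 75, 62, 58, 58, 57, 81, 137, 75, 55, 58, 60, 61, 60, 61, 61, 59, 59, 80, 129, 138, 56, 57, 82, 142, 139]
255 [25, 61, 80, 76, 78, 83, 90, 93, 95, 97, 100, 105, 106, 106, 106, 106, 105, 105, 106, 106, 105, 102, 100, 97, 97, 92, 57, 31, 14, 13, 16, 17, 14, 15, 16, 15, 15, 31, 71, 67, 67, 64, 12, 16, 31, 71]
258 [66, 92, 95, 97, 98, 100, 101, 102, 100, 99, 97, 95, 93, 94, 93, 92, 92, 92, 92, 93, 94, 97, 99, 100, 104, 103, 101, 100, 99, 97, 92, 66, 31, 14, 16, 15, 15, 16, 29, 64, 58, 12, 13, 16, 17, 15]
261 [94, 97, 99, 99, 98, 95, 95, 95, 101, 101, 101, 101, 100, 98, 99, 98, 99, 101
[... 1424 characters left out ...]
00, 200, 200, 200, 200, 201, 199, 157]
282 [16, 45, 75, 73, 73, 74, 73, 72, 71, 72, 70, 67, 76, 122, 154, 167, 163, 147, 143, 135, 157, 135, 88, 110, 129, 142, 152, 165, 178, 172, 164, 177, 208, 206, 205, 205, 205, 205, 205, 205, 205, 205, 205, 205, 205, 205]
285 [18, 23, 56, 81, 78, 79, 78, 78, 79, 79, 79, 78, 79, 83, 116, 151, 147, 145, 145, 143, 152, 161, 169, 177, 179, 178, 166, 165, 158, 186, 201, 200, 199, 199, 199, 199, 199, 198, 199, 199, 198, 199, 198, 198, 198, 198]
288 [17, 14, 33, 78, 80, 78, 78, 79, 78, 78, 79, 78, 78, 76, 85, 132, 172, 171, 169, 169, 167, 164, 160, 180, 167, 202, 201, 200, 200, 199, 199, 199, 199, 199, 198, 199, 198, 199, 199, 199, 199, 199, 199, 199, 199, 199]
```

Emit:
send_rows --rows '[[[0, 0.1, 0, 0, 0, 0], [0, 0.2, 0, 0, 0, 0], [0, 0.3, 0, 0, 0, 0], [0, 0.3, 0, 0, 0, 0], [0, 0.3, 0, 0, 0, 0]]]'

```text
clock: 19.85
eef_pos: [592.1, 105.7, 168.9]
tool_rot: [3.14, 0.0, -0.32]
force: [-2.1, -4.8, 1.6]
width: 23.2
gripper_force: 60.1
```

```bash
cat > fz.py <<'E'
from m import *
f=[]
for i in range(4):
    W=grab('wrist'); f.append(ctrl.read_state()['force'])
print(np.mean(f,0).round(2)); go((592.9,107.9,168.5),-.319)
E
python3 fz.py
```

```text
[-1.78 -5.48  1.71]
t 20.05 at [592.1 105.7 168.9] [ 3.14  0.   -0.32] F [-2.2 -6.2  1.8] w 23.4 row [0.0, -0.24, 0.04] [0.001, 0.0, -0.001]
```

Emit:
send_rows --rows '[[[0, 0.1, 0, 0, 0, 0], [0, 0.2, 0, 0, 0, 0], [0, 0.3, 0, 0, 0, 0], [0, 0.3, 0, 0, 0, 0], [0, 0.3, 0, 0, 0, 0]]]'

```text
clock: 20.55
eef_pos: [591.5, 103.7, 168.8]
tool_rot: [3.141, -0.0, -0.319]
force: [-2.1, -4.6, 2.1]
width: 23.5
gripper_force: 59.9
```

```bash
python3 fz.py
```

```text
[-1.04 -4.34  1.07]
t 20.75 at [591.5 103.8 168.8] [ 3.141 -0.    -0.319] F [ 0.5 -4.5  1.3] w 23.6 row [0.01, -0.44, 0.03] [0.0, -0.0, -0.0]
```

Tension persisted for more than 4 mm of back-off, so the ring is moving onto the neck. Continuing to unload.

Emit:
send_rows --rows '[[[0, 0.1, 0, 0, 0, 0], [0, 0.2, 0, 0, 0, 0], [0, 0.3, 0, 0, 0, 0], [0, 0.35, 0, 0, 0, 0], [0, 0.35, 0, 0, 0, 0]]]'

```text
clock: 21.25
eef_pos: [590.4, 101.3, 168.7]
tool_rot: [-3.141, 0.0, -0.319]
force: [-0.0, -0.2, -0.7]
width: 23.2
gripper_force: 59.6
```

```bash
python3 fz.py
```

```text
[-0.07  0.04 -1.28]
t 21.45 at [590.4 100.8 168.8] [-3.141 -0.    -0.319] F [ 0.1  0.1 -1. ] w 23.3 row [0.02, -0.75, 0.03] [-0.0, -0.0, -0.0]
```

Emit:
send_rows --rows '[[[0, 0.05, -0.3, 0, 0, 0], [0, 0.05, -0.6, 0, 0, 0], [0, 0.05, -1.0, 0, 0, 0], [0, 0.05, -2, 0, 0, 0], [0, 0.05, -3, 0, 0, 0], [0, 0.05, -3, 0, 0, 0]]]'

```text
clock: 22.05
eef_pos: [591.4, 100.2, 200.9]
tool_rot: [-3.14, -0.003, -0.319]
force: [-0.1, 0.5, -1.2]
width: 23.6
gripper_force: 59.6
```

Emit:
send_rows --rows '[[[-2, 0.6, 0, 0, 0, 0], [-5, 1.8, 0, 0, 0, 0], [-6.6, 2.0, 0, 0, 0, 0], [-6.6, 2.0, 0, 0, 0, 0], [-6.6, 2.0, 0, 0, 0, 0], [-6.6, 2.0, 0, 0, 0, 0]]]'

```text
clock: 22.65
eef_pos: [522.7, 101.7, 199.1]
tool_rot: [-3.141, -0.002, -0.319]
force: [0.2, -0.0, -1.1]
width: 23.0
gripper_force: 59.6
```

```bash
python3 - <<'E'
from m import *
W=grab('wrist'); save(W,'w17'); go((544.9,-168.0,228),-.552); prof(W,'w17')
E
```

```text
t 22.7 at [522.6 101.7 198.9] [-3.141e+00 -2.000e-03 -3.200e-01] F [ 0.6 -0.1 -1.1] w 23.2 row [10.6, 24.9, -2.9] [-0.001, -0.002, 0.232]
w17 cam [585.9  79.4 269.6] head pred [311.2 149.2]
cols 281 ..
121 [119, 118, 118, 118, 118, 118, 118, 118, 118, 118, 117, 118, 118, 115, 135, 206, 205, 202, 202, 202, 202, 202, 202, 202, 202, 202, 202, 202, 202, 202, 202, 202, 202, 202, 202, 202, 202, 202, 202, 203, 203, 202, 202, 201, 201, 201, 202, 201, 202, 202, 202, 202, 202, 202, 202, 202, 202, 202, 202, 202, 202]
124 [118, 117, 118, 119, 118, 118, 118, 118, 118, 118, 118, 118, 118, 118, 116, 135, 206, 206, 203, 203, 203, 203, 203, 203, 203, 203, 203, 203, 204, 203, 203, 203, 203, 203, 204, 203, 203, 203, 203, 204, 203, 204, 204, 204, 204, 204, 204, 204, 205, 205, 205, 205, 204, 205, 205, 205, 205, 204, 205, 205, 205]
127 [117, 117, 117, 116, 117, 118, 117, 117, 117, 117, 117, 116, 117, 117, 116, 116, 115, 112, 110, 108, 131, 207, 203, 202, 202, 202, 204, 199, 103, 130, 204, 206, 204, 205, 206, 203, 205, 198, 105, 132, 205, 205, 204, 203, 203, 203, 203, 204, 204, 204, 204, 203, 204, 204, 204
[... 4054 characters left out ...]
 211, 208, 206, 206, 205, 205, 206, 206, 206, 206, 206, 206, 206, 206, 206, 206]
172 [117, 117, 118, 118, 118, 117, 117, 118, 117, 117, 117, 117, 118, 117, 118, 117, 118, 117, 118, 117, 117, 117, 118, 117, 118, 117, 117, 117, 118, 117, 118, 118, 118, 118, 118, 118, 118, 118, 118, 118, 118, 118, 117, 112, 140, 215, 212, 211, 211, 210, 210, 211, 211, 211, 211, 211, 211, 212, 211, 212, 212]
175 [116, 116, 117, 117, 117, 117, 116, 116, 116, 117, 116, 116, 116, 116, 116, 116, 116, 116, 116, 115, 116, 116, 116, 116, 116, 115, 115, 116, 116, 115, 116, 116, 115, 116, 115, 116, 116, 116, 116, 116, 115, 115, 115, 115, 110, 137, 213, 209, 208, 207, 208, 208, 208, 208, 208, 209, 208, 209, 208, 209, 209]
```

The ring is now offset 4.4 mm with its far wire hidden beneath the head, so it is caught on the neck. Now I'll return the puller to its stand.

Emit:
send_rows --rows '[[[0, 0, -2.9, 0, 0, 0], [2, 4, -2.9, 0, 0, 0.1], [5, 10, -2.9, 0, 0, 0.232], [8, 16, -2.9, 0, 0, 0.232], [10.6, 22, -2.9, 0, 0, 0.232], [10.6, 24.9, -2.9, 0, 0, 0.232], [10.6, 24.9, -2.9, 0, 0, 0.232], [10.6, 24.9, -2.9, 0, 0, 0.232], [10.6, 24.9, -2.9, 0, 0, 0.232]]]'

```text
clock: 23.6
eef_pos: [544.0, -168.8, 227.6]
tool_rot: [-3.141, -0.0, -0.553]
force: [-0.8, 1.2, -0.7]
width: 23.8
gripper_force: 59.6
```

```bash
python3 -c "
from h import *
go((544.9,-168.0,137),-.552)"
```

```text
t 23.6 at [ 544.  -168.8  227.6] [-3.141 -0.    -0.553] F [-0.8  1.2 -0.7] w 23.8 row [0.04, -0.12, 9.06] [-0.0, -0.0, -0.001]
```

Emit:
send_rows --rows '[[[0.04, -0.1, 2, 0, 0, 0], [0.04, -0.1, 5, 0, 0, 0], [0.04, -0.1, 7.5, 0, 0, 0], [0.04, -0.1, 8.3, 0, 0, 0], [0.04, -0.1, 8.6, 0, 0, 0], [0.04, -0.1, 8.8, 0, 0, 0], [0.04, -0.1, 8.8, 0, 0, 0]]]'

```text
clock: 24.3
eef_pos: [545.3, -167.1, 140.6]
tool_rot: [-3.141, -0.002, -0.551]
force: [0.6, 0.6, -1.1]
width: 23.2
gripper_force: 59.6
```

```bash
python3 fz.py
```

```text
[-0.12 -0.16 -0.62]
t 24.5 at [ 545.1 -167.4  140.6] [-3.141e+00 -1.000e-03 -5.510e-01] F [ 0.9 -0.7 -0.1] w 23.5 row [-10.34, -25.96, -2.79] [-0.0, -0.001, -0.232]
```

Emit:
send_rows --rows '[[[0, 0, 0.1, 0, 0, 0], [0, 0, 0.2, 0, 0, 0], [0, 0, 0.3, 0, 0, 0], [0, 0, 0.35, 0, 0, 0], [0, 0, 0.35, 0, 0, 0]]]'

```text
clock: 25.0
eef_pos: [544.6, -167.3, 136.3]
tool_rot: [3.142, 0.0, -0.551]
force: [-0.2, -0.4, 0.5]
width: 23.5
gripper_force: 59.9
```

```bash
python3 fz.py
```

```text
[-0.12  0.28 -0.1 ]
t 25.2 at [ 544.5 -167.2  136.3] [ 3.142  0.    -0.551] F [-1.  -0.8 -0.4] w 23.4 row [-10.29, -25.97, -3.22] [-0.0, 0.0, -0.232]
```

Fz rose by about 1 N, so it is near contact. One more millimetre, then release and retreat.

Emit:
send_rows --rows '[[[0, 0, 0.05, 0, 0, 0], [0, 0, 0.1, 0, 0, 0], [0, 0, 0.1, 0, 0, 0]]]'

```text
clock: 25.5
eef_pos: [544.5, -167.3, 136.2]
tool_rot: [-3.141, -0.0, -0.551]
force: [-2.6, 1.0, 8.4]
width: 23.5
gripper_force: 61.0
```

```bash
python3 fz.py
```

```text
[-2.45  1.26  8.14]
t 25.7 at [ 544.5 -167.3  136.2] [-3.141 -0.    -0.551] F [-3.2  1.7  8.4] w 23.5 row [-10.29, -25.97, -3.22] [-0.0, -0.0, -0.232]
```

Emit:
send_rows --rows '[[[0, 0, -0.05, 0, 0, 0], [0, 0, -0.05, 0, 0, 0], [0, 0, -0.05, 0, 0, 0], [0, 0, -0.05, 0, 0, 0], [0, 0, -0.05, 0, 0, 0], [0, 0, -0.05, 0, 0, 0], [0, 0, -0.05, 0, 0, 0]]]' --grip 0

```text
clock: 26.4
eef_pos: [544.6, -167.3, 135.7]
tool_rot: [3.142, 0.0, -0.551]
force: [-0.8, -0.3, -0.6]
width: 85.8
gripper_force: 0.0
```

Emit:
send_rows --rows '[[[0, 0, -2, 0, 0, 0], [0, 0, -6, 0, 0, 0], [0, 0, -10, 0, 0, 0], [0, 0, -15, 0, 0, 0], [0, 0, -18, 0, 0, 0], [0, 0, -18, 0, 0, 0], [0, 0, -18, 0, 0, 0]]]'

```text
clock: 27.1
eef_pos: [544.5, -167.2, 316.2]
tool_rot: [-3.141, -0.001, -0.551]
force: [-0.7, 0.2, -0.0]
width: 85.6
gripper_force: 0.0
```

```bash
python3 - <<'E'
from m import *
go((544.9,-168,300),-.552)
W=grab('wrist'); save(W,'w20'); S=grab('side'); save(S,'s20')
b=load('side0')
for n,im in(('0',b),('20',S)):
    hsv=cv2.cvtColor(im['bgr'],cv2.COLOR_BGR2HSV); m=cv2.inRange(hsv,(5,100,40),(20,255,255)); m[:150]=0; m[260:]=0; m[:,:320]=0; m[:,375:]=0
    c=max(cv2.findContours(m,0,2)[0],key=cv2.contourArea); print(n,cv2.boundingRect(c),cv2.contourArea(c))
p=proj(W,(584.,82.3,59.8))[0]; print(p, proj(W,(544.5,-168,109)))
g=cv2.cvtColor(W['bgr'],cv2.COLOR_BGR2GRAY); x,y=p.round().astype(int)
if 20<x<610 and 20<y<460:
    for r in range(y-14,y+15,2): print(r,g[r,max(0,x-18):x+20].tolist())
# side: compare region of spring with s11-like stretched state
d=np.abs(load('s11')['bgr'].astype(int)-S['bgr'])[255:285,290:330].mean(); d0=np.abs(b['bgr'].astype(int)-S['bgr'])[255:285,290:330].mean(); print(d,d0)
E
```

```text
t 27.1 at [ 544.5 -167.2  316.2] [-3.141e+00 -1.000e-03 -5.510e-01] F [-0.7  0.2 -0. ] w 85.6 row [0.07, 0.05, 1.62] [-0.001, -0.001, 0.001]
0 (340, 194, 15, 31) 365.0
20 (340, 194, 15, 31) 369.0
[ 84.8124248  311.38841679] [[314.24499506 229.75110983]]
297 [151, 145, 143, 143, 144, 145, 145, 145, 146, 146, 146, 118, 74, 85, 125, 122, 126, 140, 124, 143, 143, 144, 133, 76, 81, 83, 81, 72, 62, 60, 56, 54, 80, 94, 65, 55, 26, 10]
299 [108, 152, 145, 144, 143, 144, 143, 120, 118, 73, 76, 76, 77, 76, 87, 117, 77, 79, 92, 129, 132, 130, 114, 78, 71, 60, 50, 51, 53, 54, 53, 52, 54, 55, 54, 42, 21, 13]
301 [8, 114, 151, 145, 144, 146, 118, 77, 80, 80, 84, 120, 123, 150, 146, 119, 51, 45, 92, 110, 114, 119, 123, 125, 121, 115, 110, 100, 88, 72, 55, 52, 55, 56, 56, 55, 51, 43]
303 [15, 12, 122, 149, 146, 145, 118, 76, 79, 84, 127, 149, 147, 148, 146, 116, 87, 125, 131, 124, 105, 103, 95, 102, 113, 118, 117, 123, 133, 125, 108, 81, 58, 52, 63, 86, 85, 68]
305 [14, 12, 12, 118, 131, 119, 120, 117, 65, 80, 126, 149, 145, 143, 141, 125, 125, 105, 94, 50, 63, 65, 66, 64, 65, 67, 72, 79, 79, 103, 1
[... 1229 characters left out ...]
5, 145, 145, 144, 144, 144, 141, 135, 139, 137, 138, 133, 131, 131, 142, 142, 142, 142, 142, 143, 143]
321 [105, 106, 107, 108, 109, 109, 110, 111, 88, 61, 99, 151, 145, 144, 143, 142, 142, 142, 142, 141, 141, 142, 141, 141, 141, 142, 142, 143, 143, 145, 145, 147, 146, 146, 146, 146, 146, 146]
323 [115, 117, 118, 119, 120, 120, 123, 123, 101, 41, 50, 114, 148, 140, 140, 141, 142, 142, 143, 147, 144, 123, 151, 148, 146, 146, 146, 146, 145, 145, 144, 144, 144, 144, 145, 144, 144, 144]
325 [123, 124, 123, 123, 124, 124, 125, 125, 128, 80, 53, 62, 120, 150, 146, 147, 149, 146, 103, 54, 31, 26, 62, 115, 138, 146, 144, 144, 144, 143, 143, 143, 143, 143, 143, 143, 144, 143]
23.225 22.47388888888889
```

```bash
python3 -c "
from cell import ctrl
print(ctrl.finish_job())"
```

```text
the job is handed in; nothing more can be done
None
```

The job is handed in at about 27 s on the robot's clock: the spring's larger eye is caught under the anchor post's head on the neck, after a first release left it too low around the foot and I re-hooked it, and the puller is back upright in its stand; no verdict was returned.

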